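# Fit the keyed knob on the angled marking punch and punch the board

### The job

Fit the loose red push knob fully home on the brass blade of the leaning marking punch, turning it so that its slot matches the blade. Then push the knob down along the punch's axis to the soft first stop, where the foot clamps the board, and rest there for about a second; press on through to the firm second stop, hold it a moment without forcing it, and let the punch come all the way back up. Leave the knob on the blade and the board in its place, and leave the glue bottle, tape roll and screwdriver alone.

Things in the scene. Friction and masses are not known exactly. Their poses are not given: they have to be found in the camera images.
- jig: Punch stand screwed to the bench: green base plate 170 x 150 x 12 mm with two low steel strips along jig y that hold the board between them, and behind (jig +x) a steel column 162 mm high carrying a leaning green guide tube 51 mm across. Origin at bench level below the middle of the channel; z is up.
- mark (a point): Point on the punch axis 52 mm above the jig's origin, near the board's top. The axis leans 30 degrees from vertical towards jig -x (the robot's side). Along the axis from this point, with the punch up: the guide tube ends at 89 mm, the steel foot barrel (30 mm across) ends at 106 mm, the blade's tip is at 160 mm.
- stem: Brass blade at the top of the punch: 12 mm thick (its x) by 22 mm wide (its y), 36 mm long, nose rounded at 6 mm radius. Origin at the middle of its tip; z points up along the leaning axis. It goes down with the punch. It turns about its z against slight friction (0.08 N m); its turn at the start varies up to 0.6 rad either way from the jig's.
- knob: Loose red push knob, an oblong block 38 mm (its x) by 54 mm (its y) and 75 mm high, 0.1 to 0.15 kg, red with a black plate on top, its lowest 28 mm a grey metal ferrule. It stands upright on the bench, slot down. Origin at the centre of its underside; z up to its black top. In the underside is a slot 15 mm (x) by 25 mm (y), 28 mm deep, for the blade; either way round fits.
- knob_seat (a point): Point in the knob, at the middle of the slot's ceiling, 28 mm above the knob's underside. It meets the blade's tip (the stem's origin) when the knob is fully home.
- board: Pale tapered wooden blank, 50 mm wide, 160 mm long along its y, lying loose in the stand's channel under the punch; origin at the centre of its underside. Roughly cut: its height under the punch, so the foot's travel to it, differs from start to start. Only the push tells where it is.
- foot: The punch's steel foot barrel with a ball nose, sprung up; origin at the mark when up, z up the axis. It travels freely down the axis, blade and all, until it lands on the board: that is the first stop, 8 to 21 mm down. With the knob fitted it takes about 1.5 N to start it and 0.1 N more per mm (2 to 4 N at the stop).
- punch (a joint): Further travel of the punch rod inside the foot, m: 0 up, 0.012 at the second stop, which is solid. It does not begin until the foot is on the board and the push exceeds about 12 N; it takes about 17 N at the second stop. Sprung back when released.
- glue_bottle: White glue bottle with orange cap, 56 mm across, 160 mm high, standing on the bench; origin at the centre of its underside. Leave alone.
- tape_roll: Yellow tape roll lying flat, 90 mm across, 24 mm high; origin at the centre of its underside. Leave alone.
- screwdriver: Screwdriver with black handle, 200 mm long, lying on the bench along its x. Leave alone.
There are look-alikes about, which are no part of the job. Several things have the shape of the jig; the one meant has the colours described above.

How it is judged (in metres and radians):
On the way, in this order (a step that is already met when the one before it is completed fails the run):
1. with the knob home on the blade, the foot is pressed on the board (first stop) while the punch has not begun its second travel, for 0.5 s (z of knob_seat in the frame of stem below 0.004 m and distance between knob_seat and stem below 0.006 m and contact force between foot and board above 0.8 N and value of joint punch below 0.002 m), for 0.5 s.
2. the knob is pressed to the second stop for 0.2 s (z of knob_seat in the frame of stem below 0.004 m and distance between knob_seat and stem below 0.006 m and contact force between foot and board above 4 N and value of joint punch above 0.0105 m), for 0.2 s.
At the end, for the whole second after the job is handed in: The knob is home on the blade (slot ceiling within 4 mm of the tip along the axis, 6 mm in all, axes within 0.25 rad) and at rest, the punch is back up (blade tip over 157 mm from the mark, punch joint under 2 mm), and the board is within 15 mm of where it lay (z of knob_seat in the frame of stem below 0.004 m and distance between knob_seat and stem below 0.006 m and angle between the z axis of knob and the z axis of stem, either way round below 0.25 rad and distance between stem and mark above 0.157 m and value of joint punch below 0.002 m and linear speed of knob below 0.02 m/s and distance of board from where it was at the start of the episode below 0.015 m); the robot touches nothing.
It fails at once if the knob is forced on the blade with more than 60 N (contact force between knob and stem above 60 N).
It fails at once if the glue bottle is moved over 30 mm or tipped (distance of glue_bottle from where it was at the start of the episode above 0.03 m or angle between glue_bottle's own z axis and vertical above 0.4 rad).
It fails at once if the tape roll is moved over 30 mm (distance of tape_roll from where it was at the start of the episode above 0.03 m).
It fails at once if the screwdriver is moved over 30 mm (distance of screwdriver from where it was at the start of the episode above 0.03 m).
It also fails if it takes over 48 s, if anything falls off the work surface, if the arm or the gripper's body presses on something with over 40 N, if the wrist force passes 120 N, or if a joint passes its speed limit or range.

### The arm

A 6-joint arm with a two-finger parallel gripper is mounted at the origin on the work surface. World frame = base frame: x ahead of the robot, y to its left, z up, the work surface at z = 0. Lengths are in mm, angles in rad, forces in N, time in s.
With the tool pointing down it reaches from about 275 to 750 mm from the base axis. Payload 10.2 kg.
Tool frame: the origin (TCP) lies midway between the tips of the shut fingers; the grasp point (between the pads) lies 19 mm behind it; y points along the fingers, z is the direction in which the jaws open and shut, and the axes are right-handed (so a half turn about y gives the same grasp; the last joint's range is limited). The gripper opens to 85 mm and grips with 20 to 120 N. Pads are 22 mm wide; open, the fingers measure 114 mm over their backs; the gripper's body (76 mm by 85 mm) begins 54 mm behind the grasp point. The pads swing forward as they close: fully open they stand 13 mm farther back than shut.
Start: joints at [0.947, 0.313, 1.498, -0, 1.331, -0.223], TCP at [204.844, 483.394, 231.294] pointing down, gripper open.
Joint ranges: [-2.94, 2.94], [-0.97, 2.17], [0.19, 2.56], [-1.23, 4.37], [0.02, 3.11], [-2.88, 2.88]. Speed limits (rad/s): [2.39, 2.39, 3.01, 3.14, 3.14, 3.14].

### API

Orientations are given as a unit quaternion [w, x, y, z].
In Python, from rig import ctrl gives the robot as it stands.
- The arm moves only by the shell command python3 -m inch 'ROWS' [OPENING] [FORCE]. ROWS is JSON, one flat list of numbers, 6 for each row, row after row: the shift along the tool's x, y, z in cm, then the turn, a rotation vector about the tool's x, y, z in rad. A call has 1 to 8 rows; each row is the pose to reach, as a shift and turn from the pose commanded when the call began, along the tool's axes at that moment; what a row does not reach only later rows make up. A row lasts 1/12 s, in which the tool goes at most 41.7 mm and 7.16 degrees, less where a joint would pass 70% of its speed; a pose out of reach is approached as far as the arm can. A call with a gripper value outside its range is refused whole. OPENING is the gripper command: -1 is fully open, 1 is shut, values between are in proportion, set as the call begins (- or left out, the last holds). The fingers move at their own pace and stop on an object; FORCE is the grip in N (left out, the last holds). Time passes only in rows, so rows that repeat a pose let the fingers close. It gives the time, the measured TCP pose, the force and the opening at its end, in the units of the state.
- ctrl.sense(): the state, without advancing time (a new reading comes with each control period).
- ctrl.capture(name): name is "scene" or "top"; returns the picture (384x512x3 uint8, red, green, blue); there is no depth.
- ctrl.get_calibration(name): a dict with "fx", "fy", "cx", "cy" (pixels), "world_to_cam" (4x4, takes a point from world to camera coordinates). Camera axes: x right, y down, z forward; pixel columns grow to the right and rows downward; lengths in mm; the calibration is good to about 2 mm. A picture is of the moment at which its call begins. get_calibration takes no time and is no camera call.
- ctrl.finish_job(): hands the job in, once; it reports no verdict.
Trained networks look in the newest picture that a camera, given by its name, has taken for a name from the list of things; names that differ only in an ending like _2 or _b are one class to them, and where a whole thing is asked for, a point or a joint stands for the part that bears it (a point fixed in the world has none). Each returns a list of dicts, best first, with "score" (0 to 1); they miss things now and then, are a little off and sometimes report something else, mostly with a low value. They report only what shows in the picture. A call takes as long as a camera call. They do not tell look-alikes from the thing itself.
- ctrl.search_frame(thing, camera): "uv" ([column, row] in pixels, amid what is visible of it).
The state is a dict: "time_s": time; "joints": joint angles; "dq": joint speeds; "tau": joint torques, N m; "eef_pos": TCP position; "ee_rot": TCP orientation; "force": force on the tool from outside, world axes, zero at the start; "wrist_torque": the same for the moment, N m; "grip_width": opening from 0.0 (shut) to 1.0 (fully open).
Only numpy, scipy, OpenCV 4.12 (cv2) and the standard library are available. Lean on these libraries where they do the work, as an engineer would, in place of code of your own. Each camera call takes 0.05 s, during which the arm holds its last target.

## Working session

There is one attempt and no reset: what is moved stays moved. The work goes in short steps, Python scripts to look and compute and a shell command to move; the robot and the scene stay as the last step left them, time stands still between calls to the robot, and variables do not carry over. Pictures are saved under pics/ and viewed, and the job is handed in when it is done.

```bash
ls; mkdir -p pics; python3 - <<'E'
from rig import ctrl
import cv2
for n in("scene","top"):
    im=ctrl.capture(n); cv2.imwrite(f"pics/{n}0.png",im[:,:,::-1])
    c=ctrl.get_calibration(n); print(n,c)
    for t in("jig","stem","knob","board","glue_bottle","tape_roll","screwdriver"):
        print(t,[(d["uv"],round(d["score"],2)) for d in ctrl.search_frame(t,n)][:4])
print(ctrl.sense())
E
```

```text
pics
scene {'fx': 500.130244360312, 'fy': 500.130244360312, 'cx': 260.4808916328139, 'cy': 193.9722981008242, 'world_to_cam': array([[-5.93638468e-01,  8.04699079e-01, -7.26368227e-03,
         3.80189352e+02],
       [ 6.37621451e-01,  4.64837789e-01, -6.14300183e-01,
        -2.35568465e+02],
       [-4.90950358e-01, -3.69303700e-01, -7.89038988e-01,
         1.95748877e+03],
       [ 0.00000000e+00,  0.00000000e+00,  0.00000000e+00,
         1.00000000e+00]])}
jig [([240.2, 201.0], 0.78), ([167.2, 135.9], 0.7), ([244.9, 133.0], 0.67)]
stem [([256.9, 96.3], 0.54), ([174.1, 93.9], 0.5)]
knob [([310.1, 257.0], 0.63)]
board []
glue_bottle [([241.6, 266.9], 0.62)]
tape_roll [([310.5, 187.9], 0.88)]
screwdriver [([391.9, 300.2], 0.54), ([251.4, 151.4], 0.19)]
top {'fx': 372.8966014628724, 'fy': 372.8966014628724, 'cx': 259.7526417894828, 'cy': 192.5414800416192, 'world_to_cam': array([[ 9.95035509e-03, -9.99935005e-01,  5.56560972e-03,
        -6.12428042e+01],
       [-9.94983889e-01, -1.04548310e-02, -9.94874749e-02,
         5.27944474e+02],
       [ 9.95391962e-02, -4.54775631e-03, 
[... 409 characters left out ...]
0.8, 186.6], 0.75)]
{'time_s': 0.8, 'joints': array([ 9.46607349e-01,  3.12863353e-01,  1.49772128e+00, -1.01285216e-05,
        1.33099531e+00, -2.23394482e-01]), 'dq': array([-2.24598292e-04, -3.39930497e-04,  1.32966103e-03, -9.66987049e-05,
       -2.95246548e-05,  1.18885388e-03]), 'tau': array([ 1.91069390e-03, -4.12164330e+01, -2.59883702e+01, -2.56293794e-05,
        5.62369332e-04,  1.77176605e-05]), 'eef_pos': array([204.83806645, 483.38761152, 231.30491769]), 'ee_rot': array([ 0.6929587 , -0.69295337,  0.14074987, -0.1407599 ]), 'force': array([-0.1422629 ,  0.19950441,  0.72732462]), 'wrist_torque': array([-0.01077418, -0.00955447,  0.0235    ]), 'grip_width': 0.9987659124565536}
```

View pics/scene0.png

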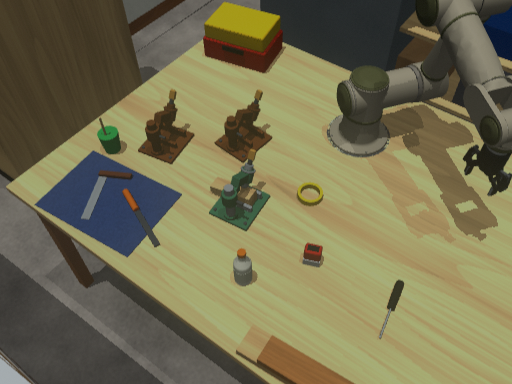

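View pics/top0.png

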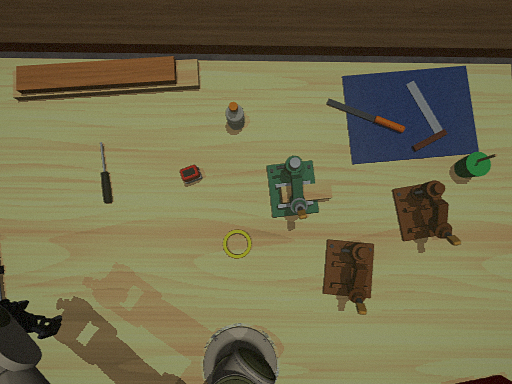

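The green jig is at scene (240,200) / top (293,186), the red knob at scene (313,254) / top (190,174). The two brown jigs are look-alikes. I'll zoom in on the jig and the knob.

```bash
python3 - <<'E'
import cv2,numpy as np
s=cv2.imread("pics/scene0.png");t=cv2.imread("pics/top0.png")
a=cv2.resize(s[145:235,200:300],None,fx=6,fy=6,interpolation=cv2.INTER_CUBIC);cv2.imwrite("pics/s_jig.png",a)
a=cv2.resize(t[145:230,250:345],None,fx=7,fy=7,interpolation=cv2.INTER_CUBIC);cv2.imwrite("pics/t_jig.png",a)
a=cv2.resize(s[235:275,293:333],None,fx=10,fy=10,interpolation=cv2.INTER_CUBIC)
b=cv2.resize(t[155:195,172:212],None,fx=10,fy=10,interpolation=cv2.INTER_CUBIC);cv2.imwrite("pics/knob.png",np.hstack([a,b]))
E
```

```text
(no output)
```

View pics/s_jig.png

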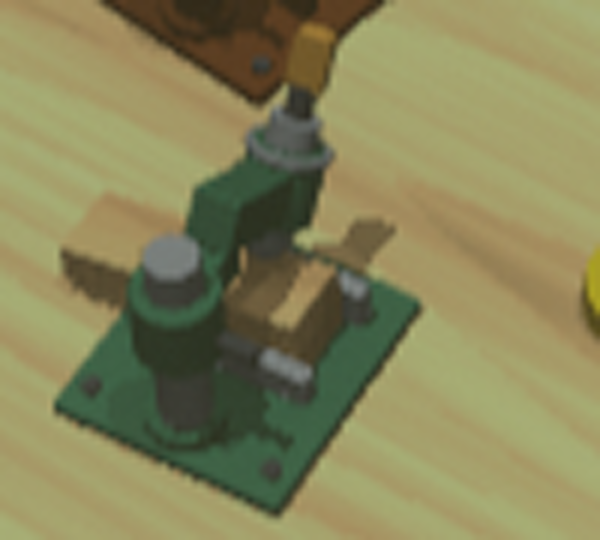

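View pics/t_jig.png

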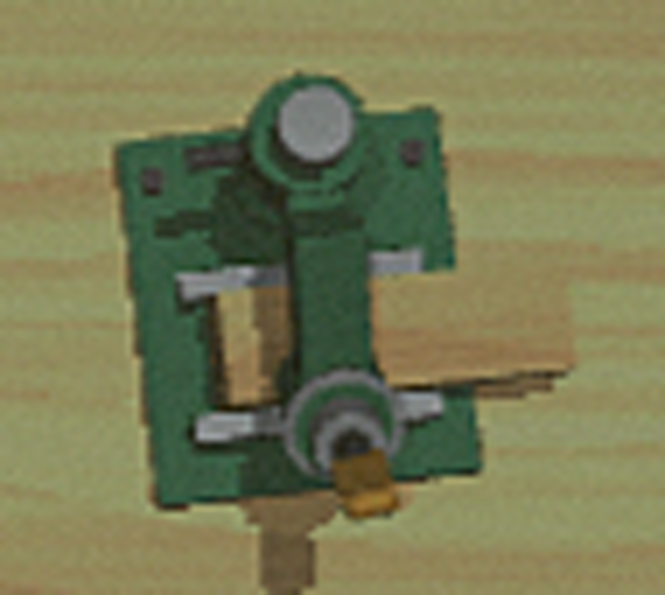

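View pics/knob.png

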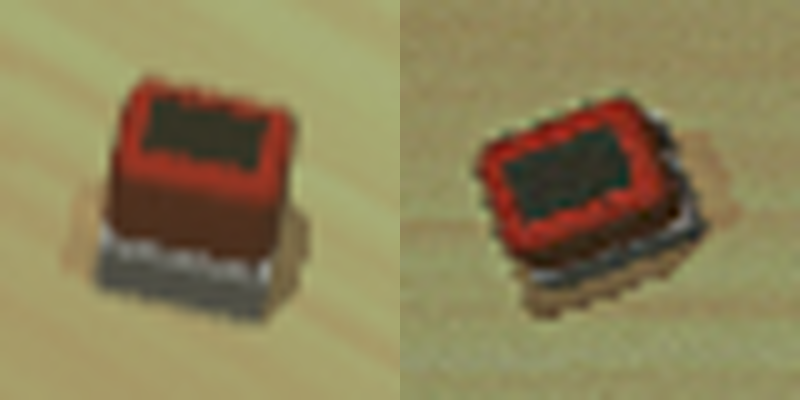

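```bash
cat > h.py <<'E'
import numpy as np,cv2
from rig import ctrl
C={n:ctrl.get_calibration(n) for n in("scene","top")}
def proj(n,P):
    c=C[n];P=np.atleast_2d(P);q=P@c["world_to_cam"][:3,:3].T+c["world_to_cam"][:3,3]
    return np.c_[c["fx"]*q[:,0]/q[:,2]+c["cx"],c["fy"]*q[:,1]/q[:,2]+c["cy"]]
def ray(n,uv):
    c=C[n];M=c["world_to_cam"];o=-M[:3,:3].T@M[:3,3]
    d=M[:3,:3].T@np.array([(uv[0]-c["cx"])/c["fx"],(uv[1]-c["cy"])/c["fy"],1]);return o,d/np.linalg.norm(d)
def onz(n,uv,z):
    o,d=ray(n,uv);return o+d*(z-o[2])/d[2]
def tri(us,ut):
    (o1,d1),(o2,d2)=ray("scene",us),ray("top",ut)
    A=np.c_[d1,-d2];s=np.linalg.lstsq(A,o2-o1,rcond=None)[0]
    a,b=o1+d1*s[0],o2+d2*s[1];return (a+b)/2,np.linalg.norm(a-b)
def Rz(a):return np.array([[np.cos(a),-np.sin(a),0],[np.sin(a),np.cos(a),0],[0,0,1]])
E
python3 - <<'E'
from h import *
T=lambda x,y:(x/7+250-.43,y/7+145-.43); S=lambda x,y:(x/6+200-.42,y/6+145-.42)
print("top plate corners");
for p in[(118,145),(437,108),(480,468),(158,505)]:print(onz("top",T(*p),12).round(1))
print("scene corners")
for p in[(420,303),(278,512),(57,407)]:print(onz("scene",S(*p),12).round(1))
print("column top",onz("top",T(317,123),162),onz("scene",S(172,258),162),tri(S(172,258),T(317,123)))
print("ring",tri(S(290,145),T(345,430)))
print("tip",tri(S(316,32),T(373,513)))
print(onz("top",(190.5,173.5),75),onz("scene",(313,248),75))
E
```

```text
top plate corners
[618.8 -76.6  12. ]
[ 637.7 -224.1   12. ]
[ 471.3 -243.1   12. ]
[453.  -96.2  12. ]
scene corners
[456.8 -95.6  12. ]
[622.7 -73.4  12. ]
[ 640.  -219.2   12. ]
column top [ 602.46203256 -153.66788837  162.        ] [ 604.64114074 -152.2184547   162.        ] (array([ 602.95529748, -153.8863577 ,  159.0908188 ]), np.float64(0.1611057237574026))
ring (array([ 480.75396975, -169.05535908,  125.87803736]), np.float64(0.3503536374966244))
tip (array([ 445.29687621, -174.56949697,  184.08828035]), np.float64(2.6884655493186513))
[579.86227515 156.27716523  75.        ] [585.79313404 162.71564341  75.        ]
```

```bash
python3 - <<'E'
import cv2,numpy as np
s=cv2.imread("pics/scene0.png");t=cv2.imread("pics/top0.png")
a=cv2.resize(s[143:173,240:265],None,fx=16,fy=16,interpolation=cv2.INTER_NEAREST)
b=cv2.resize(t[198:228,288:313],None,fx=16,fy=16,interpolation=cv2.INTER_NEAREST);cv2.imwrite("pics/blade.png",np.hstack([a,b]))
h=cv2.cvtColor(s,cv2.COLOR_BGR2HSV);print(h[145:165,246:258,1]);
h=cv2.cvtColor(t,cv2.COLOR_BGR2HSV);print(h[204:222,294:312,1])
E
```

```text
[[143 132 135 137 127 125 130 160 160 159 158 160]
 [159 156 136 125 132 128 127 161 158 160 161 160]
 [158 164 152 141 134 137 149 160 158 161 160 161]
 [163 160 158 159 151 156 162 164 158 164 160 157]
 [163 160 163 156 162 163 165 163 161 158 157 145]
 [154 160 161 161 164 164 167 168 165 163 142 117]
 [146 155 160 160 160 162 162 163 165 164 126  87]
 [142 150 162 159 165 158 158 163 159 152 104  85]
 [156 163 158 159 162 162 157 162 159 126  86  86]
 [157 163 158 160 160 165 162 160 160 114  83  84]
 [160 160 161 160 161 159 159 160 154 104  86  84]
 [158 164 159 161 164 158 160 160 148  97  90  88]
 [156 157 162 159 162 162 162 161 123  92  89  90]
 [144 151 147 153 160 159 162 157 114  88  88  88]
 [115  92  85 112 125 145 162 155  98  87  85  88]
 [ 93  83  54  40  41  98 135 123  90  88  85  87]
 [ 93  86  46  36  38  60  89 100  88  88  85  85]
 [ 54  75  42  36  46  60  80  86  91  90  88  89]
 [ 11  22  41  42  47  66  77  83  85  87  88  90]
 [ 12  11  16  29  49  42  35  73  83  83  84  87]]
[[ 66  38  19  27  17   2   9  13  13  15  84 112  19   2   3   9  15  19]
 [ 3
[... 571 characters left out ...]
 99 100 108 109 104 113]
 [ 79  85  52  75 158 148 159 178 158 154 169 172  91  85  85  99 125  90]
 [ 91 104  83 116 157 163 165 143 169 160 177 162 144 112 110  94  84  82]
 [116 119 120 102 139 168 154 162 160 172 167 168 137 108 108  89  82  87]
 [106 107 116 113 126 175 168 175 169 164 168 178 189 109 116  83  87  82]
 [110 109 120 103  93 146 171 160 174 173 177 188 180 111  86  87  88  85]
 [117 113 115 116  87 109 187 192 201 149 110  95  78  82  81  92  83  79]
 [110 113 119  86  77  91  90  86  84  77  82  80  81  84  86  83  80  83]
 [118  82  80  81  82  79  78  77  72  78  79  83  71  81  83  81  82  79]
 [ 83  83  84  86  91  78  84  84  92  87  81  87  84  82  84  87  83  88]]
```

View pics/blade.png

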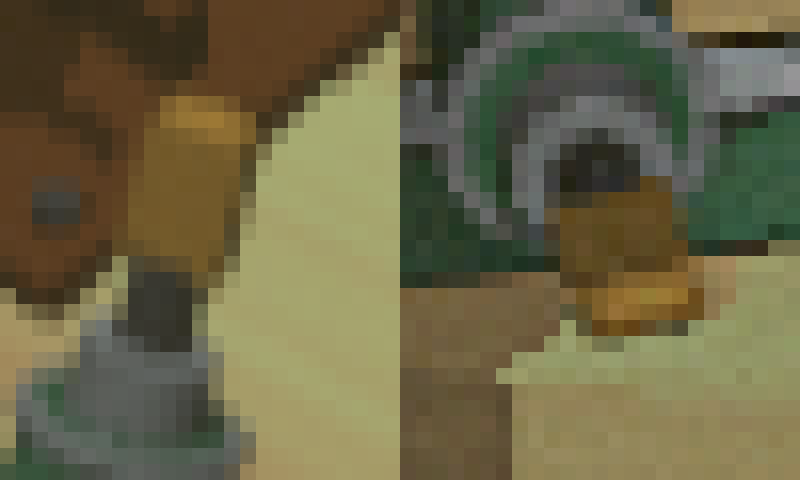

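```bash
cat > blade.py <<'E'
from h import *
from scipy.optimize import minimize
s=cv2.imread("pics/scene0.png");t=cv2.imread("pics/top0.png")
yaw=0.123
z=np.array([-.5,0,.8660254]);x=np.array([.8660254,0,.5]);y=np.array([0,1.,0])
def Rstem(psi): return Rz(yaw)@np.c_[x,y,z]@Rz(psi)
def pts():
    L=[]
    for yy in(-11,11):
        for a in np.linspace(0,np.pi,13): L.append([6*np.cos(a),yy,-6+6*np.sin(a)])
        L+= [[6,yy,-36],[-6,yy,-36]]
    return np.array(L)
P0=pts()
def sil(n,org,psi,roi,off=(0,0),k=8):
    x0,y0,w,h=roi
    uv=proj(n,org+P0@Rstem(psi).T)+off
    q=((uv-[x0,y0]+.5)*k*16).astype(np.int32)
    m=np.zeros((h*k,w*k),np.uint8);cv2.fillConvexPoly(m,cv2.convexHull(q),255,shift=4)
    return cv2.resize(m,(w,h),interpolation=cv2.INTER_AREA)/255.
E
python3 - <<'E'
from blade import *
for im,(x0,y0,w,h) in((s,(246,145,14,20)),(t,(294,204,16,18))):
    c=im[y0:y0+h,x0:x0+w]; hs=cv2.cvtColor(c,cv2.COLOR_BGR2HSV)
    print(hs[:,:,0]);print(hs[:,:,2])
E
```

```text
[[17 20 20 20 19 20 21 15 15 14 15 15 15 14]
 [15 16 18 20 19 22 20 14 15 15 15 15 15 15]
 [15 15 15 17 19 20 15 15 15 15 15 15 15 16]
 [14 15 14 15 17 17 16 15 15 15 15 15 17 21]
 [14 15 14 15 19 19 19 19 17 16 16 17 20 31]
 [15 14 15 18 20 20 20 20 19 19 19 20 29 32]
 [17 15 15 19 20 20 20 19 20 20 20 31 33 32]
 [17 15 16 19 20 20 20 19 20 20 25 32 32 32]
 [15 14 17 19 19 20 20 20 19 23 30 30 31 31]
 [14 15 18 20 20 20 20 19 20 25 32 31 31 30]
 [15 16 19 19 20 19 19 20 20 24 29 31 31 31]
 [14 16 20 19 19 20 19 20 21 26 27 27 29 31]
 [15 18 19 20 20 20 20 20 22 28 28 27 27 28]
 [16 20 20 20 20 20 20 20 24 29 29 28 28 27]
 [21 28 24 21 20 20 20 20 27 29 29 29 29 28]
 [26 31 28 27 30 22 22 23 28 29 29 29 29 29]
 [26 27 30 30 30 28 26 26 28 28 28 30 29 29]
 [27 27 27 30 30 28 32 28 27 27 28 29 29 30]
 [66 30 30 27 27 28 31 30 29 28 27 28 28 28]
 [66 53 42 34 27 27 32 30 30 30 29 28 26 27]]
[[ 68  56  53  52  54  51  51  91  91  90  92  91  90  92]
 [ 85  77  58  53  54  50  54  90  92  91  90  91  92  89]
 [ 92  90  79  65  57  54  77  91  92  92  91  92  87  73]
 [ 91  91  92  82  76 
[... 2695 characters left out ...]
 101  95  82  80  80  88  87]
 [ 79  63  70  70  95  94  88  90  95  94  94  70  80  79  92  91]
 [ 58  66  73  68  89 100  90  86  92  91  89  92  56  51  48  54]
 [ 59  49  49  44  86  94  91  93  80  83  88 112 140 155 162 158]
 [ 92 111 119 117  77  79  88 113 126 129 134 137 127 142 153 146]
 [113 112 114 108 125 109 126 143 152 148 155 146 108 136 147 150]
 [114 110 108 114  90  94 127 150 141 128 124 110 105 140 148 149]
 [111 111 111 108 153  91  94 109  99  96  97  78 143 155 154 150]
 [114 106 105 142 159 143 119 116 149 159 156 153 158 149 148 145]
 [108 146 153 155 153 151 157 158 149 153 154 151 151 152 148 152]
 [147 156 146 149 146 150 145 151 144 146 144 144 145 150 152 140]]
```

```bash
python3 - <<'E'
from blade import *
R={"scene":(240,142,26,28),"top":(288,198,28,28)}
M={}
for n,im in(("scene",s),("top",t)):
    x0,y0,w,h=R[n];c=cv2.cvtColor(im[y0:y0+h,x0:x0+w],cv2.COLOR_BGR2HSV).astype(int)
    H,S,V=c[...,0],c[...,1],c[...,2]
    m=(S>130)&(H<=23)&(H>=17)&(V>72)
    if n=="scene": m&=(S>120)&(H>=18); m[:6]=0
    m=m.astype(np.uint8); k,l,st,_=cv2.connectedComponentsWithStats(m,connectivity=4); i=1+np.argmax(st[1:,4]); M[n]=(l==i).astype(float)
    print(n);print("\n".join("".join(".#"[int(v)] for v in r) for r in M[n]))
def cost(p):
    psi=p[0];org=np.array([445.5,-173.5,190.6]);e=0
    for n,o in(("scene",p[1:3]),("top",p[3:5])):
        e+=((sil(n,org,psi,R[n],o)-M[n])**2).sum()
    return e
best=[]
for psi in np.arange(-.65,.66,.1):
    r=minimize(lambda q:cost(np.r_[psi,q]),[0,0,0,0],method="Nelder-Mead",options=dict(initial_simplex=np.vstack([np.zeros(4),np.eye(4)]),xatol=.02,fatol=.02))
    print(round(psi,2),round(r.fun,2),r.x.round(2))
E
```

```text
scene
..........................
..........................
..........................
..........................
..........................
..........................
..........................
..........####............
.........#######..........
.........#######..........
.........#######..........
.........######...........
........#######...........
........#######...........
........#######...........
.......#######............
.......#######............
...........###............
............#.............
..........................
..........................
..........................
..........................
..........................
..........................
..........................
..........................
..........................
top
............................
............................
............................
............................
............................
............................
............................
............................
............................
............................
............................
...............
[... 301 characters left out ...]
..
............................
............................
............................
............................
............................
............................
-0.65 27.99 [-0.32 -0.12  0.01  0.22]
-0.55 26.96 [-0.34 -0.18 -0.1   0.1 ]
-0.45 27.05 [-0.26 -0.13 -0.1  -0.01]
-0.35 26.48 [-0.25 -0.12 -0.14 -0.1 ]
-0.25 25.78 [-0.19 -0.03 -0.24 -0.12]
-0.15 24.24 [-0.31 -0.02 -0.22 -0.37]
-0.05 22.06 [-0.32  0.1  -0.26 -0.34]
0.05 19.17 [-0.41 -0.02 -0.22 -0.25]
0.15 16.2 [-0.45  0.02 -0.26 -0.29]
0.25 13.29 [-0.35 -0.08 -0.34 -0.25]
0.35 13.44 [-0.37 -0.14 -0.24 -0.15]
0.45 16.37 [-0.36 -0.09 -0.14 -0.16]
0.55 20.54 [-0.34 -0.12 -0.11 -0.25]
0.65 24.02 [-0.37 -0.13 -0.1   0.01]
```

```bash
python3 - <<'E'
from blade import *
R={"scene":(290,232,46,46),"top":(168,152,46,46)}
M={}
for n,im in(("scene",s),("top",t)):
    x0,y0,w,h=R[n];c=cv2.cvtColor(im[y0:y0+h,x0:x0+w],cv2.COLOR_BGR2HSV).astype(int)
    H,S,V=c[...,0],c[...,1],c[...,2]
    m=(((H<=11)|(H>170))&(S>110)).astype(np.uint8)
    cs,_=cv2.findContours(m,cv2.RETR_EXTERNAL,cv2.CHAIN_APPROX_NONE);cn=max(cs,key=cv2.contourArea)
    m[:]=0;cv2.drawContours(m,[cn],-1,1,-1);M[n]=m.astype(float)
    print(n);print("\n".join("".join(".#"[int(v)] for v in r[8:36]) for r in M[n][5:36]))
B=np.array([[a,b,c] for a in(-19,19) for b in(-27,27) for c in(28,75)])
def silk(n,x,y,yw,k=8):
    x0,y0,w,h=R[n];uv=proj(n,np.array([x,y,0])+B@Rz(yw).T)
    q=((uv-[x0,y0]+.5)*k*16).astype(np.int32)
    m=np.zeros((h*k,w*k),np.uint8);cv2.fillConvexPoly(m,cv2.convexHull(q),255,shift=4)
    return cv2.resize(m,(w,h),interpolation=cv2.INTER_AREA)/255.
for ns in(["scene"],["top"],["scene","top"]):
  best=None
  for y0 in(-.2,.1,.3,.5,.8):
    r=minimize(lambda p:sum(((silk(n,*p)-M[n])**2).sum() for n in ns),[582,158,y0],method="Nelder-Mead",options=dict(initial_simplex=[[582,158,y0],[586,158,y0],[582,162,y0],[582,158,y0+.15]]))
    if best is None or r.fun<best.fun:best=r
  print(ns,best.x,best.fun)
E
```

```text
scene
............................
............................
............................
............................
............................
............................
.........##.................
........########............
........############........
.......#################....
.......#################....
.......#################....
.......#################....
......##################....
......##################....
......#################.....
.......################.....
......#################.....
.......################.....
......#.##..#########.......
......#.....#######.........
...........##..#.####.......
.................##.........
................#...........
............................
............................
............................
............................
............................
............................
............................
top
............................
............................
............................
............................
............................
............................
.................
[... 237 characters left out ...]
......
....###################.....
.....###################....
.....##################.....
.....#################......
......##############........
......###########...........
......#########.............
.......####.................
.......##..#................
............#...............
............................
............................
............................
............................
............................
............................
['scene'] [5.82772662e+02 1.60609208e+02 4.42182084e-01] 89.07526336024605
['top'] [5.86450539e+02 1.64176303e+02 5.48775895e-01] 73.52139946174549
['scene', 'top'] [5.85486632e+02 1.62264042e+02 4.38861512e-01] 165.4399231064975
```

```bash
cat > kf.py <<'E'
from blade import *
R={"scene":(290,232,46,46),"top":(168,152,46,46)}
B=np.array([[a,b,c] for a in(-19,19) for b in(-27,27) for c in(28,75)])
im=[]
for n,i in(("scene",s),("top",t)):
    x0,y0,w,h=R[n];c=cv2.resize(i[y0:y0+h,x0:x0+w],None,fx=8,fy=8,interpolation=cv2.INTER_NEAREST)
    uv=proj(n,np.array([583,159,0])+B@Rz(.32).T);q=((uv-[x0,y0]+.5)*8).astype(np.int32)
    cv2.polylines(c,[cv2.convexHull(q)],True,(255,255,0),1);im.append(c)
cv2.imwrite("pics/kf.png",np.hstack(im))
E
python3 kf.py
```

```text
(no output)
```

View pics/kf.png

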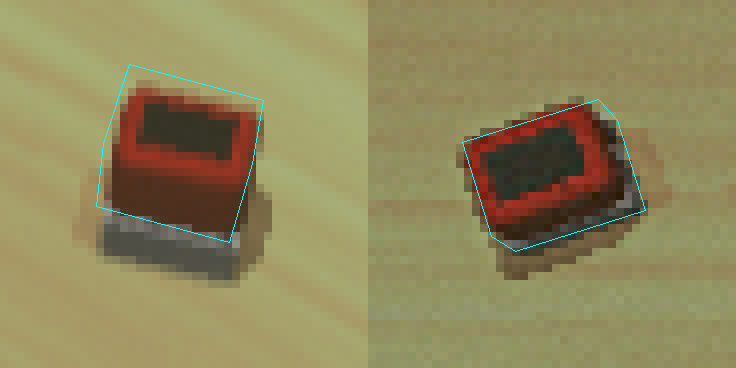

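```bash
cat > kf2.py <<'E'
from blade import *
R={"scene":(290,232,46,46),"top":(168,152,46,46)}
M={};im=[]
for n,i in(("scene",s),("top",t)):
    x0,y0,w,h=R[n];c=cv2.cvtColor(i[y0:y0+h,x0:x0+w],cv2.COLOR_BGR2HSV).astype(int)
    H,S,V=c[...,0],c[...,1],c[...,2]
    m=(((H<=9)|(H>170))&(S>130)).astype(np.uint8)
    m=cv2.morphologyEx(m,cv2.MORPH_OPEN,np.ones((3,3),np.uint8))
    cs,_=cv2.findContours(m,cv2.RETR_EXTERNAL,cv2.CHAIN_APPROX_NONE);cn=max(cs,key=cv2.contourArea)
    m[:]=0;cv2.drawContours(m,[cn],-1,1,-1);M[n]=m.astype(float)
def hull(n,p):
    x,y,yw,a,b,zt=p
    B=np.array([[i*(a-4*(k>50)*0),j*b,k] for i in(-1,1) for j in(-1,1) for k in(28,zt)])
    return cv2.convexHull(proj(n,np.array([x,y,0])+B@Rz(yw).T).astype(np.float32))[:,0]
def silk(n,p,k=8):
    x0,y0,w,h=R[n]
    q=((hull(n,p)-[x0,y0]+.5)*k*16).astype(np.int32)
    m=np.zeros((h*k,w*k),np.uint8);cv2.fillConvexPoly(m,q,255,shift=4)
    return cv2.resize(m,(w,h),interpolation=cv2.INTER_AREA)/255.
def fit(ns,fz):
  best=None
  for y0 in(.1,.3,.5):
    p0=np.array([583,159,y0,17,25,75.]);st=np.array([4,4,.15,-2,-2,-3])
    k=6 if fz else 5
    S=np.vstack([p0[:k],p0[:k]+np.diag(st[:k])])
    r=minimize(lambda p:sum(((silk(n,np.r_[p,75][:6])-M[n])**2).sum() for n in ns),p0[:k],method="Nelder-Mead",options=dict(initial_simplex=S,maxiter=600))
    if best is None or r.fun<best.fun:best=r
  print(ns,best.x.round(2),round(best.fun,1));return np.r_[best.x,75][:6]
fit(["scene"],0);fit(["top"],0);fit(["scene","top"],0);p=fit(["scene","top"],1)
for n,i in(("scene",s),("top",t)):
    x0,y0,w,h=R[n];c=cv2.resize(i[y0:y0+h,x0:x0+w],None,fx=8,fy=8,interpolation=cv2.INTER_NEAREST)
    c[...,1]=np.maximum(c[...,1],cv2.resize(M[n],None,fx=8,fy=8,interpolation=0)*140)
    q=((hull(n,p)-[x0,y0]+.5)*8).astype(np.int32)
    cv2.polylines(c,[q],True,(255,255,0),1);im.append(c)
cv2.imwrite("pics/kf2.png",np.hstack(im))
E
python3 kf2.py
```

```text
['scene'] [ 5.8175e+02  1.6320e+02  4.9000e-01 -1.0000e-02  2.3060e+01] 49.1
['top'] [5.7639e+02 1.5921e+02 4.1000e-01 0.0000e+00 2.5740e+01] 28.2
['scene', 'top'] [ 5.7877e+02  1.6084e+02  4.8000e-01 -1.2000e-01  2.4260e+01] 102.0
['scene', 'top'] [5.7890e+02 1.5994e+02 4.1000e-01 2.3500e+00 2.4190e+01 4.5470e+01] 47.4
```

View pics/kf2.png

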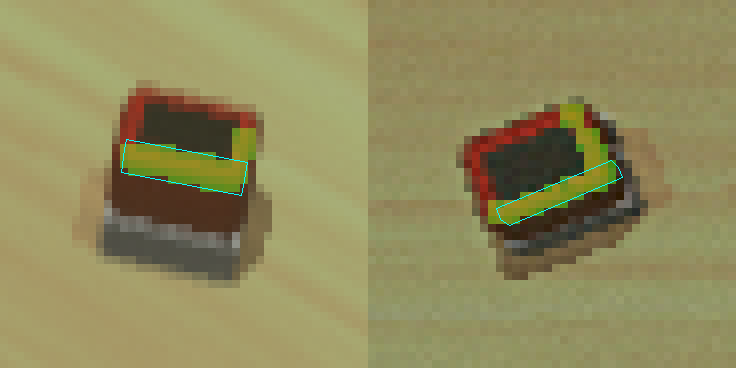

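```bash
python3 - <<'E'
from h import *
T=lambda x,y:(x/10+172-.45,y/10+155-.45); S=lambda x,y:(x/10+293-.45,y/10+235-.45)
tp=[(103,172),(215,125),(233,182),(128,222)];sp=[(148,97),(268,122),(258,170),(142,147)]
t2=[(83,150),(212,100),(270,200),(137,262)] # top red
for nm,f,ps,n in(("top",T,tp,"top"),("scene",S,sp,"scene")):
    w=np.array([onz(n,f(*p),75) for p in ps]);print(nm,w.mean(0));
    for i in range(4):
        d=w[(i+1)%4]-w[i];print("  ",np.hypot(*d[:2]).round(1),np.degrees(np.arctan2(d[1],d[0])).round(1))
print(tri(S(204,134),T(169.75,175.25)))
# ferrule bottom corners scene: 
w=np.array([onz("scene",S(*p),0) for p in [(95,287),(265,322)]]);print(w,np.arctan2(*(w[1]-w[0])[:2]))
E
```

```text
top [584.20058666 162.41577224  75.        ]
   36.9 -66.2
   18.5 -161.2
   34.1 111.8
   17.3 27.8
scene [585.71594458 162.44783372  75.        ]
   37.9 112.2
   17.9 22.4
   36.3 -67.0
   18.4 -152.7
(array([584.6321049 , 162.38562123,  73.45504098]), np.float64(0.7746108362008686))
[[612.22297983 144.80235622   0.        ]
 [590.89987872 195.5962588    0.        ]] -0.397454969973402
```

```bash
cat >> h.py <<'E'
from scipy.spatial.transform import Rotation as Ro
def cur():
    s=ctrl.sense();q=s["ee_rot"];return s,np.array(s["eef_pos"]),Ro.from_quat(np.r_[q[1:],q[0]]).as_matrix()
def tgt(fwd,jaw):
    f=fwd/np.linalg.norm(fwd);j=jaw-f*(jaw@f);j/=np.linalg.norm(j);return np.c_[np.cross(f,j),f,j]
def rows(p,R):
    s,P,R0=cur();d=R0.T@(p-P)/10;r=Ro.from_matrix(R0.T@R).as_rotvec()
    print("t",round(s["time_s"],2),"shift cm",d.round(3),"rot",r.round(4),"ang",np.linalg.norm(r).round(3),"joints",s["joints"].round(2));return d,r
E
python3 - <<'E'
from h import *
s,P,R=cur();print(R.round(3))
j=Rz(.387)@[0,1,0]
for sg in(1,-1):
    rows(np.array([585,162.4,150]),tgt(np.array([0,0,-1.]),sg*j))
E
```

```text
[[ 0.921  0.     0.39 ]
 [-0.39   0.     0.921]
 [ 0.    -1.     0.   ]]
t 0.8 shift cm [ 47.527   8.131 -14.723] rot [-0.     -0.7878  0.    ] ang 0.788 joints [ 0.95  0.31  1.5  -0.    1.33 -0.22]
t 0.8 shift cm [ 47.527   8.131 -14.723] rot [-0.      2.3538 -0.    ] ang 2.354 joints [ 0.95  0.31  1.5  -0.    1.33 -0.22]
```

```bash
python3 -m inch '[23.76,4.07,-7.36,0,-0.39,0, 47.53,8.13,-14.72,0,-0.788,0, 47.53,8.13,-14.72,0,-0.788,0, 47.53,8.13,-14.72,0,-0.788,0, 47.53,8.13,-14.72,0,-0.788,0, 47.53,8.13,-14.72,0,-0.788,0, 47.53,8.13,-14.72,0,-0.788,0, 47.53,8.13,-14.72,0,-0.788,0]' -1 60; python3 - <<'E'
from h import *
rows(np.array([585,162.4,110]),tgt(np.array([0,0,-1.]),Rz(.387)@[0,1,0]))
E
```

```text
time_s: 1.47
eef_pos: [433.8, 290.7, 182.6]
ee_rot: [0.694, -0.693, -0.138, 0.138]
force: [0.9, 0.9, -0.3]
grip_width: 0.997
t 1.47 shift cm [  9.038   7.266 -17.647] rot [-0.0001  0.0066  0.0005] ang 0.007 joints [ 0.37  0.35  1.58  0.    1.21 -1.6 ]
```

```bash
python3 -m inch '[9,7.2,-17.6,0,0,0, 9,7.2,-17.6,0,0,0, 9,7.2,-17.6,0,0,0, 9,7.2,-17.6,0,0,0, 9,7.2,-17.6,0,0,0, 9,7.2,-17.6,0,0,0, 9,7.2,-17.6,0,0,0, 9,7.2,-17.6,0,0,0]' -1 60; python3 - <<'E'
from h import *
rows(np.array([585,162.4,25]),tgt(np.array([0,0,-1.]),Rz(.387)@[0,1,0]))
for n in("scene","top"):
    im=ctrl.capture(n);cv2.imwrite(f"pics/{n}1.png",im[:,:,::-1])
s=cv2.imread("pics/scene1.png");t=cv2.imread("pics/top1.png")
a=cv2.resize(s[195:275,273:353],None,fx=5,fy=5,interpolation=cv2.INTER_CUBIC)
b=cv2.resize(t[135:215,152:232],None,fx=5,fy=5,interpolation=cv2.INTER_CUBIC);cv2.imwrite("pics/ap.png",np.hstack([a,b]))
E
```

```text
time_s: 2.13
eef_pos: [582.3, 163.2, 110.7]
ee_rot: [0.694, -0.694, -0.136, 0.136]
force: [-0.3, 0.6, 0.6]
grip_width: 1.001
t 2.13 shift cm [ 0.22   8.573 -0.181] rot [-0.0003  0.0001 -0.0002] ang 0.0 joints [ 0.08  0.6   1.4   0.    1.15 -1.88]
```

View pics/ap.png

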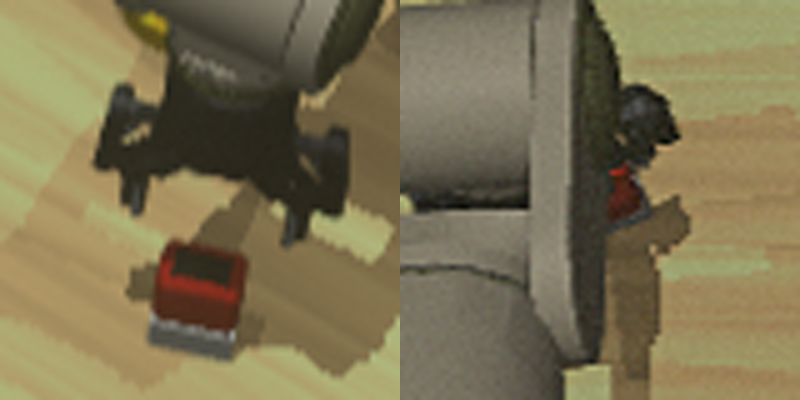

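The gripper sits squarely over the knob, with open fingers either side of it in the scene view. Next I lower it and grip.

```bash
python3 -m inch '[0.2,4,-0.18,0,0,0, 0.2,8.5,-0.18,0,0,0, 0.2,8.5,-0.18,0,0,0, 0.2,8.5,-0.18,0,0,0, 0.2,8.5,-0.18,0,0,0]' -1 60; python3 - <<'E'
from h import *
rows(np.array([585,162.4,25]),tgt(np.array([0,0,-1.]),Rz(.387)@[0,1,0]))
E
python3 -m inch '[0,0,0,0,0,0, 0,0,0,0,0,0, 0,0,0,0,0,0, 0,0,0,0,0,0, 0,0,0,0,0,0, 0,0,0,0,0,0]' 1 60
python3 -m inch '[0,0,0,0,0,0, 0,0,0,0,0,0, 0,0,0,0,0,0]' 1 60
python3 - <<'E'
from h import *
import cv2
print(ctrl.sense()["force"])
im=ctrl.capture("scene");cv2.imwrite("pics/g.png",cv2.resize(im[195:275,273:353,::-1],None,fx=6,fy=6,interpolation=cv2.INTER_CUBIC))
E
```

```text
time_s: 2.65
eef_pos: [585.9, 162.7, 28.0]
ee_rot: [-0.694, 0.694, 0.137, -0.135]
force: [0.3, -1.0, 0.2]
grip_width: 0.996
t 2.65 shift cm [-0.098  0.303  0.011] rot [0.0008 0.0011 0.0027] ang 0.003 joints [ 0.08  0.71  1.44  0.    0.99 -1.88]
time_s: 3.15
eef_pos: [586.1, 162.2, 27.7]
ee_rot: [-0.694, 0.694, 0.137, -0.135]
force: [-1.3, 0.8, 9.0]
grip_width: 0.623
time_s: 3.4
eef_pos: [586.1, 162.2, 27.7]
ee_rot: [-0.694, 0.694, 0.137, -0.135]
force: [-1.3, 0.7, 8.3]
grip_width: 0.624
[-1.25569721  0.67834865  8.2571166 ]
```

View pics/g.png

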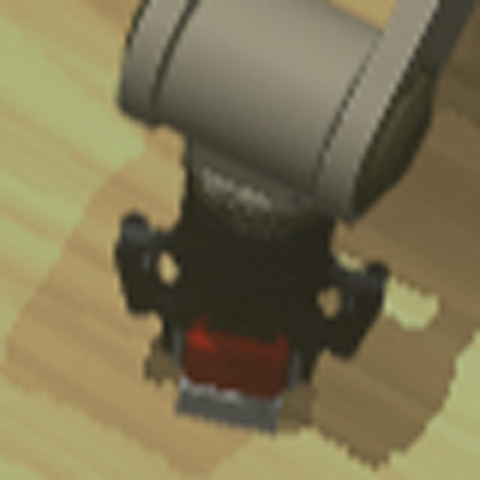

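```bash
python3 -m inch '[0,-2,0,0,0,0, 0,-6,0,0,0,0, 0,-10,0,0,0,0, 0,-14,0,0,0,0, 0,-18,0,0,0,0, 0,-20,0,0,0,0]' 1 60; python3 - <<'E'
from blade import *
o=np.array([445.5,-173.5,190.6])
us=proj("scene",o)[0]+[-.36,-.1];ut=proj("top",o)[0]+[-.29,-.2]
tip,e=tri(us,ut);print("tip",tip.round(1),e)
Rs=Rstem(.29);ax=Rs[:,2]
print(ctrl.sense()["force"])
for d in(90,60):
  for sg in(1,-1): rows(tip+d*ax,tgt(-ax,sg*Rs[:,1]))
E
```

```text
time_s: 3.95
eef_pos: [586.0, 162.1, 231.8]
ee_rot: [-0.694, 0.694, 0.139, -0.133]
force: [0.9, 0.4, -1.3]
grip_width: 0.626
tip [ 446.4 -173.3  191.8] 1.624608465360716
[ 0.92238934  0.3599308  -1.2695181 ]
t 3.95 shift cm [-29.908  -3.959 -24.614] rot [-0.1409 -0.025  -0.4964] ang 0.517 joints [ 0.08  0.49  1.23  0.    1.41 -1.88]
t 3.95 shift cm [-29.908  -3.959 -24.614] rot [ 0.765   3.0137 -0.2171] ang 3.117 joints [ 0.08  0.49  1.23  0.    1.41 -1.88]
t 3.95 shift cm [-28.479  -1.349 -25.   ] rot [-0.1409 -0.025  -0.4964] ang 0.517 joints [ 0.08  0.49  1.23  0.    1.41 -1.88]
t 3.95 shift cm [-28.479  -1.349 -25.   ] rot [ 0.765   3.0137 -0.2171] ang 3.117 joints [ 0.08  0.49  1.23  0.    1.41 -1.88]
```

```bash
python3 -m inch '[-3,-0.4,-2.5,-0.014,-0.003,-0.05, -29.9,-3.96,-24.6,-0.141,-0.025,-0.496, -29.9,-3.96,-24.6,-0.141,-0.025,-0.496, -29.9,-3.96,-24.6,-0.141,-0.025,-0.496, -29.9,-3.96,-24.6,-0.141,-0.025,-0.496, -29.9,-3.96,-24.6,-0.141,-0.025,-0.496, -29.9,-3.96,-24.6,-0.141,-0.025,-0.496, -29.9,-3.96,-24.6,-0.141,-0.025,-0.496]' 1 60; cat > tp.py <<'E'
from blade import *
tip=np.array([446.4,-173.3,191.8]);Rs=Rstem(.29);ax=Rs[:,2];RT=tgt(-ax,Rs[:,1])
E
python3 - <<'E'
from tp import *
rows(tip+90*ax,RT)
E
```

```text
time_s: 4.62
eef_pos: [438.7, -110.3, 263.2]
ee_rot: [-0.655, 0.688, 0.309, 0.041]
force: [1.3, -0.5, -1.5]
grip_width: 0.625
t 4.62 shift cm [-5.218 -2.686 -5.155] rot [ 0.0033 -0.0165 -0.0217] ang 0.027 joints [-0.72 -0.12  1.98  0.44  0.97 -2.88]
```

j6 has reached its −2.88 limit. The knob fits either way round, so I'll turn the tool half a turn about its own axis the other way.

```bash
python3 -m inch '[0,-1,0,0,0.1,0, 0,-1,0,0,0.9,0, 0,-1,0,0,0.9,0, 0,-1,0,0,0.9,0, 0,-1,0,0,0.9,0, 0,-1,0,0,0.9,0, 0,-1,0,0,0.9,0, 0,-1,0,0,0.9,0]' 1 60; python3 - <<'E'
from tp import *
RT=tgt(-ax,-Rs[:,1]);rows(tip+90*ax,RT)
E
```

```text
time_s: 5.28
eef_pos: [436.0, -109.2, 272.4]
ee_rot: [0.725, -0.601, 0.006, -0.336]
force: [-0.0, 0.3, -0.4]
grip_width: 0.628
t 5.28 shift cm [ 0.684 -1.76  -7.527] rot [0.022  2.2256 0.0153] ang 2.226 joints [-0.72 -0.13  1.97  0.44  1.   -1.97]
```

```bash
python3 -m inch '[0,0,0,0,1.1,0, 0,0,0,0,1.1,0, 0,0,0,0,1.1,0, 0,0,0,0,1.1,0, 0,0,0,0,1.1,0, 0,0,0,0,1.1,0, 0,0,0,0,1.1,0, 0,0,0,0,1.1,0]' 1 60;  python3 -m inch '[0,0,0,0,1.1,0, 0,0,0,0,1.1,0, 0,0,0,0,1.1,0, 0,0,0,0,1.1,0, 0,0,0,0,1.1,0, 0,0,0,0,1.1,0, 0,0,0,0,1.1,0, 0,0,0,0,1.1,0]' 1 60; python3 - <<'E'
from tp import *
RT=tgt(-ax,-Rs[:,1]);rows(tip+90*ax,RT)
E
```

```text
time_s: 5.95
eef_pos: [436.0, -109.2, 272.4]
ee_rot: [0.633, -0.367, 0.352, -0.584]
force: [-0.9, 0.8, -1.4]
grip_width: 0.624
time_s: 6.62
eef_pos: [436.0, -109.2, 272.4]
ee_rot: [-0.387, 0.042, -0.613, 0.688]
force: [-0.7, -0.3, -1.8]
grip_width: 0.627
t 6.62 shift cm [ 6.562 -1.761  3.752] rot [-0.0008  0.226   0.0217] ang 0.227 joints [-0.72 -0.13  1.97  0.44  1.    0.03]
```

```bash
python3 -m inch '[6.56,-1.76,3.75,0,0.226,0.022, 6.56,-1.76,3.75,0,0.226,0.022, 6.56,-1.76,3.75,0,0.226,0.022, 6.56,-1.76,3.75,0,0.226,0.022, 6.56,-1.76,3.75,0,0.226,0.022]' 1 60; python3 - <<'E'
from tp import *
RT=tgt(-ax,-Rs[:,1]);rows(tip+90*ax,RT)
E
```

```text
time_s: 7.03
eef_pos: [402.2, -179.0, 269.7]
ee_rot: [-0.324, -0.04, -0.652, 0.684]
force: [-0.1, 0.8, -1.2]
grip_width: 0.627
t 7.03 shift cm [ 0.032 -0.023 -0.03 ] rot [-0.0006  0.0062 -0.0002] ang 0.006 joints [-0.97 -0.13  1.97  0.52  1.09 -0.01]
```

Arrived. I approach to 50 mm from the tip and look.

```bash
python3 -m inch '[0,2,0,0,0,0, 0,4,0,0,0,0, 0,4,0,0,0,0, 0,4,0,0,0,0]' 1 60; cat > look.py <<'E'
import sys
from tp import *
k=sys.argv[1];k2=float(sys.argv[2]) if len(sys.argv)>2 else 0
RT=tgt(-ax,-Rs[:,1]);rows(tip+50*ax,RT)
out=[]
s_,P,R=cur()
for n,(x0,y0) in(("scene",(220,120)),("top",(270,190))):
    im=ctrl.capture(n)[:,:,::-1].copy();cv2.imwrite(f"pics/{n}_{k}.png",im)
    c=cv2.resize(im[y0:y0+50,x0:x0+50],None,fx=8,fy=8,interpolation=cv2.INTER_NEAREST)
    # model knob: box in tool frame: seat=TCP; x_knob<->tool x
    out.append(c)
cv2.imwrite(f"pics/look_{k}.png",np.hstack(out))
E
python3 look.py a
```

```text
time_s: 7.37
eef_pos: [422.4, -175.3, 234.8]
ee_rot: [-0.325, -0.039, -0.653, 0.683]
force: [0.4, -0.4, -0.0]
grip_width: 0.623
t 7.37 shift cm [ 0.092 -0.071  0.074] rot [ 0.0025  0.0079 -0.0003] ang 0.008 joints [-0.91 -0.05  2.    0.54  0.98 -0.02]
```

View pics/look_a.png

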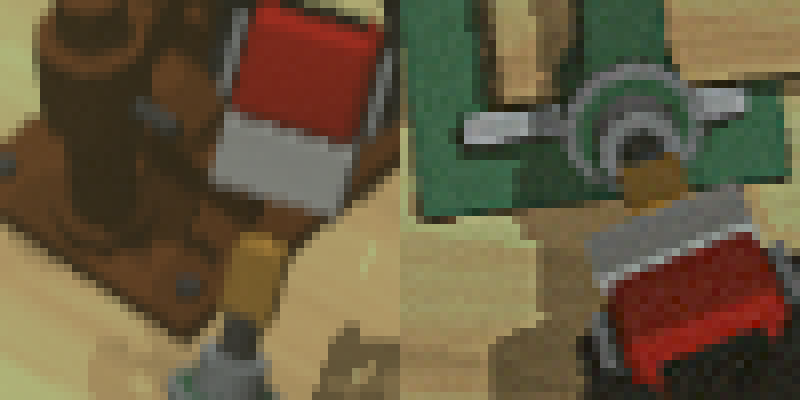

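```bash
cat > ov.py <<'E'
import sys
from tp import *
k=sys.argv[1];dx,dy,dz=[float(v) for v in sys.argv[2:5]];psi=float(sys.argv[5])
tipv=np.array([float(v) for v in sys.argv[6:9]])
P=np.array([float(v) for v in sys.argv[9:12]]);q=[float(v) for v in sys.argv[12:16]]
R=Ro.from_quat(np.r_[q[1:],q[0]]).as_matrix()
B=np.array([[a,y,c] for y in(27.7,-0.3) for a,c in((-19,-27),(19,-27),(19,27),(-19,27))])+[dx,dy,dz]
out=[]
for n,(x0,y0) in(("scene",(220,120)),("top",(270,190))):
    im=cv2.imread(f"pics/{n}_{k}.png");c=cv2.resize(im[y0:y0+50,x0:x0+50],None,fx=8,fy=8,interpolation=cv2.INTER_NEAREST)
    f=lambda X:((proj(n,X)-[x0,y0]+.5)*8).astype(np.int32)
    q=f(P+B@R.T)
    cv2.polylines(c,[q[:4]],True,(255,255,0),1)
    cv2.polylines(c,[q[4:]],True,(255,0,255),1)
    for a in range(4):cv2.line(c,tuple(map(int,q[a])),tuple(map(int,q[a+4])),(255,255,0),1)
    cv2.polylines(c,[cv2.convexHull(f(tipv+P0@Rstem(psi).T))],True,(0,255,0),1)
    out.append(c)
cv2.imwrite(f"pics/ov_{k}.png",np.hstack(out))
E
python3 ov.py a 0 0 0 .29 446.4 -173.3 191.8 422.4 -175.3 234.8 -0.325 -0.039 -0.653 0.683
```

```text
(no output)
```

View pics/ov_a.png

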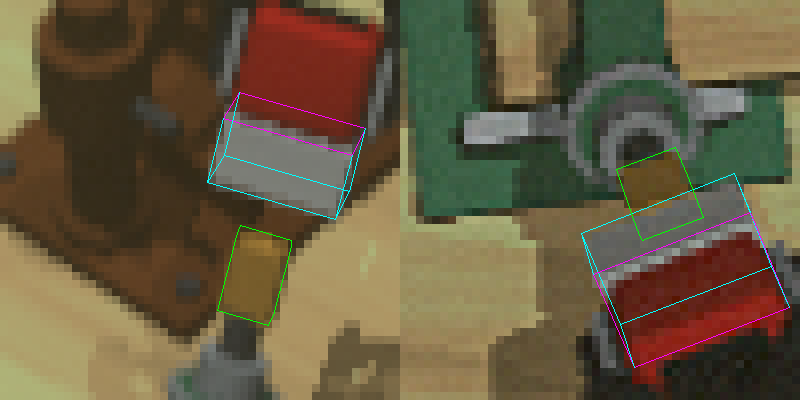

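```bash
python3 - <<'E'
import cv2,numpy as np
t=cv2.imread("pics/top_a.png");s=cv2.imread("pics/scene_a.png")
a=cv2.resize(t[205:240,338:373],None,fx=1,fy=1) if 0 else cv2.resize(t[208:240,340:372],None,fx=12,fy=12,interpolation=cv2.INTER_CUBIC)
b=cv2.resize(s[130:162,240:272],None,fx=12,fy=12,interpolation=cv2.INTER_CUBIC)
cv2.imwrite("pics/big.png",np.hstack([b,a]))
E
```

```text
(no output)
```

View pics/big.png

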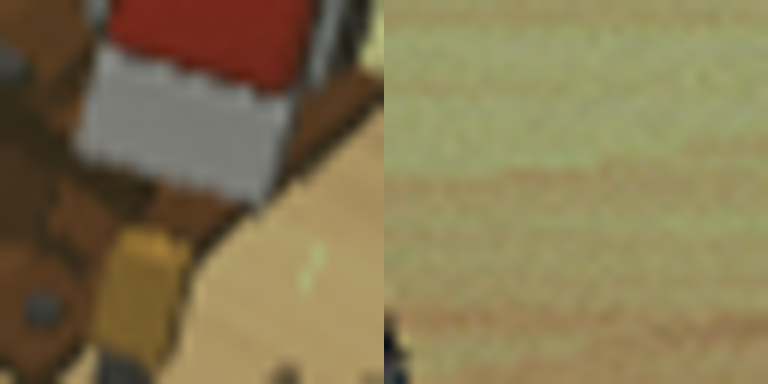

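```bash
python3 - <<'E'
import cv2,numpy as np
t=cv2.imread("pics/top_a.png")
cv2.imwrite("pics/big2.png",cv2.resize(t[204:240,288:328],None,fx=18,fy=16,interpolation=cv2.INTER_CUBIC) if 0 else cv2.resize(t[204:236,288:328],None,fx=18,fy=18,interpolation=cv2.INTER_CUBIC))
E
```

```text
(no output)
```

View pics/big2.png

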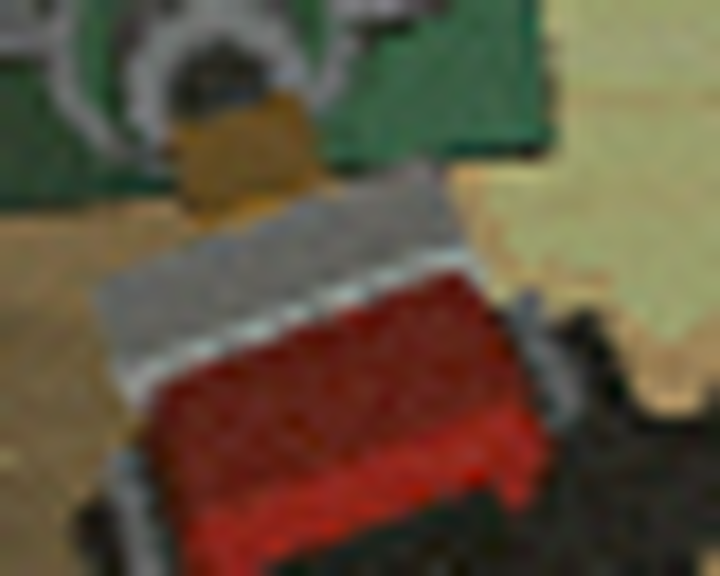

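```bash
cat > rel.py <<'E'
from tp import *
P=np.array([422.4,-175.3,234.8]);q=[-0.325,-0.039,-0.653,0.683];R=Ro.from_quat(np.r_[q[1:],q[0]]).as_matrix()
B=np.array([[a,27.7,c] for a,c in((-19,-27),(19,-27),(19,27),(-19,27))])
obs={"top":[(292.8,219.36),(311.97,212.7)],"scene":[(246.04,142.46),(261.6,146.46)]}
o=np.array([445.5,-173.5,190.6]);boff={"scene":(-.36,-.1),"top":(-.29,-.2)}
A=[];b=[]
for n in("scene","top"):
    m=proj(n,P+B@R.T)
    ks=[]
    for ob in obs[n]:
        i=np.argmin(np.hypot(*(m-ob).T));ks.append(ob-m[i]);print(n,i,m[i].round(2),ob,ks[-1].round(2))
    k=np.mean(ks,0)
    bl=proj(n,o)[0]+boff[n]-proj(n,tip)[0];print(n,"knob off",k.round(2),"blade off",bl.round(2))
    J=np.array([(proj(n,tip+10*R[:,i])[0]-proj(n,tip)[0])/10 for i in range(3)]).T
    A.append(J);b.append(bl-k)
A=np.vstack(A);b=np.hstack(b);d=np.linalg.lstsq(A,b,rcond=None)[0];print("tool-frame correction mm",d.round(2),"resid px",(A@d-b).round(2))
# without depth along tool y
d2=np.linalg.lstsq(A[:,[0,2]],b,rcond=None)[0];print(d2)
E
python3 rel.py
```

```text
scene 3 [245.49 142.34] (246.04, 142.46) [0.55 0.12]
scene 0 [261.44 146.9 ] (261.6, 146.46) [ 0.16 -0.44]
scene knob off [ 0.35 -0.16] blade off [-0.24 -0.04]
top 0 [292.17 218.71] (292.8, 219.36) [0.63 0.65]
top 3 [311.3  211.17] (311.97, 212.7) [0.67 1.53]
top knob off [0.65 1.09] blade off [-0.27  0.15]
tool-frame correction mm [-4.45 -0.84 -0.23] resid px [ 0.49  0.07  0.35 -0.2 ]
[-3.80998549 -0.20835666]
```

```bash
python3 -m inch '[-0.2,1.0,0,0,0,0, -0.2,1.0,0,0,0,0, -0.2,1.0,0,0,0,0, -0.2,1,0,0,0,0]' 1 60; python3 look.py b; python3 - <<'E'
from tp import *
s_,P,R=cur();print(P.round(2),R.round(3),s_["ee_rot"].round(4),(R.T@(P-tip)).round(2),s_["force"])
t=cv2.imread("pics/top_b.png");s=cv2.imread("pics/scene_b.png")
b=cv2.resize(t[200:232,286:318],None,fx=12,fy=12,interpolation=cv2.INTER_CUBIC)
a=cv2.resize(s[135:167,240:272],None,fx=12,fy=12,interpolation=cv2.INTER_CUBIC)
cv2.imwrite("pics/bigb.png",np.hstack([a,b]))
E
```

```text
time_s: 7.8
eef_pos: [428.6, -175.4, 227.9]
ee_rot: [-0.325, -0.041, -0.652, 0.684]
force: [0.3, 0.2, -0.8]
grip_width: 0.626
t 7.8 shift cm [ 0.245 -0.983 -0.063] rot [-0.0009  0.0062 -0.0005] ang 0.006 joints [-0.9  -0.03  2.    0.55  0.95 -0.02]
[ 428.64 -175.48  227.69] [[-0.786  0.497  0.368]
 [-0.391  0.061 -0.918]
 [-0.479 -0.866  0.147]] [-0.3245 -0.0406 -0.6519  0.6841] [ -2.37 -40.03   0.74] [-0.27911057  0.06068267 -0.26660301]
```

View pics/bigb.png

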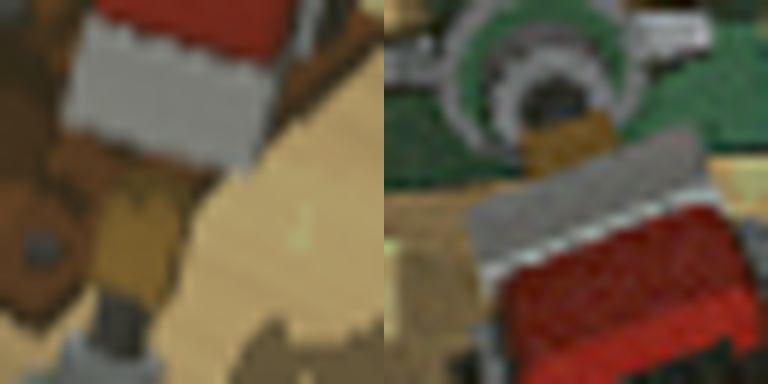

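```bash
cat > rel2.py <<'E'
from tp import *
def rel(P,q,obs,L=27.7):
    R=Ro.from_quat(np.r_[q[1:],q[0]]).as_matrix()
    B=np.array([[a,L,c] for a,c in((-19,-27),(19,-27),(19,27),(-19,27))])
    o=np.array([445.5,-173.5,190.6]);boff={"scene":(-.36,-.1),"top":(-.29,-.2)}
    A=[];b=[]
    print("TCP rel tip",(R.T@(P-tip)).round(2))
    for n in("scene","top"):
        m=proj(n,P+B@R.T);ks=[]
        for ob in obs[n]:
            i=np.argmin(np.hypot(*(m-ob).T));ks.append(ob-m[i])
        k=np.mean(ks,0);bl=proj(n,o)[0]+boff[n]-proj(n,tip)[0]
        J=np.array([(proj(n,tip+10*R[:,i])[0]-proj(n,tip)[0])/10 for i in range(3)]).T
        print(n,"koffs",np.round(ks,2).tolist(),"blade",bl.round(2),"single-cam x,z:",np.linalg.lstsq(J[:,[0,2]],bl-k,rcond=None)[0].round(2),J.round(2).tolist())
        A.append(J);b.append(bl-k)
    A=np.vstack(A);b=np.hstack(b);d=np.linalg.lstsq(A,b,rcond=None)[0];print("corr from tip",d.round(2),"res",(A@d-b).round(2), "xz only",np.linalg.lstsq(A[:,[0,2]],b,rcond=None)[0].round(2))
if __name__=="__main__":
    rel(np.array([422.4,-175.3,234.8]),[-0.325,-0.039,-0.653,0.683],{"top":[(292.8,219.36),(311.97,212.7)],"scene":[(246.04,142.46),(261.6,146.46)]})
    rel(np.array([428.64,-175.48,227.69]),[-0.3245,-.0406,-.6519,.6841],{"scene":[(244.79,145.12),(260.2,148.7)],"top":[(292.7,216.87),(311.87,209.95)]})
E
python3 rel2.py
```

```text
TCP rel tip [ -0.9  -49.27  -0.87]
scene koffs [[0.55, 0.12], [0.16, -0.44]] blade [-0.24 -0.04] single-cam x,z: [-2.74  1.55] [[0.05, -0.07, -0.29], [-0.09, 0.28, -0.08]]
top koffs [[0.63, 0.65], [0.67, 1.53]] blade [-0.27  0.15] single-cam x,z: [-3.78 -1.32] [[0.12, -0.06, 0.35], [0.3, -0.17, -0.14]]
corr from tip [-4.45 -0.84 -0.23] res [ 0.49  0.07  0.35 -0.2 ] xz only [-3.81 -0.21]
TCP rel tip [ -2.37 -40.03   0.74]
scene koffs [[0.47, 0.2], [-0.02, -0.84]] blade [-0.24 -0.04] single-cam x,z: [-3.88  0.92] [[0.05, -0.07, -0.29], [-0.09, 0.28, -0.08]]
top koffs [[0.67, 0.49], [0.83, 0.99]] blade [-0.27  0.15] single-cam x,z: [-2.87 -1.94] [[0.12, -0.06, 0.35], [0.3, -0.17, -0.13]]
corr from tip [-3.07  0.04 -0.77] res [ 0.53  0.08  0.38 -0.22] xz only [-3.1  -0.77]
```

```bash
python3 -m inch '[-0.1,0.7,-0.12,0,-0.02,0, -0.1,0.7,-0.12,0,-0.02,0, -0.1,0.7,-0.12,0,-0.02,0, -0.1,0.7,-0.12,0,-0.02,0]' 1 60; cat > st.py <<'E'
from tp import *
s_,P,R=cur();print("rel tip",(R.T@(P-tip)).round(2),"F tool",(R.T@s_["force"]).round(2),"T tool",(R.T@s_["wrist_torque"]).round(2),"t",round(s_["time_s"],2))
E
python3 st.py; python3 look.py c;python3 - <<'E'
from tp import *
t=cv2.imread("pics/top_c.png");s=cv2.imread("pics/scene_c.png")
b=cv2.resize(t[200:232,286:318],None,fx=12,fy=12,interpolation=cv2.INTER_CUBIC)
a=cv2.resize(s[135:167,240:272],None,fx=12,fy=12,interpolation=cv2.INTER_CUBIC)
cv2.imwrite("pics/bigc.png",np.hstack([a,b]))
E
```

```text
time_s: 8.23
eef_pos: [432.6, -173.3, 221.3]
ee_rot: [-0.331, -0.034, -0.649, 0.684]
force: [0.9, -0.2, -1.2]
grip_width: 0.631
rel tip [ -3.26 -32.42  -0.74] F tool [-0.04  1.45  0.29] T tool [-0.12 -0.02 -0.32] t 8.23
t 8.23 shift cm [ 0.325 -1.758  0.073] rot [ 0.0002  0.0257 -0.0002] ang 0.026 joints [-0.88 -0.02  2.01  0.56  0.93 -0.04]
```

View pics/bigc.png

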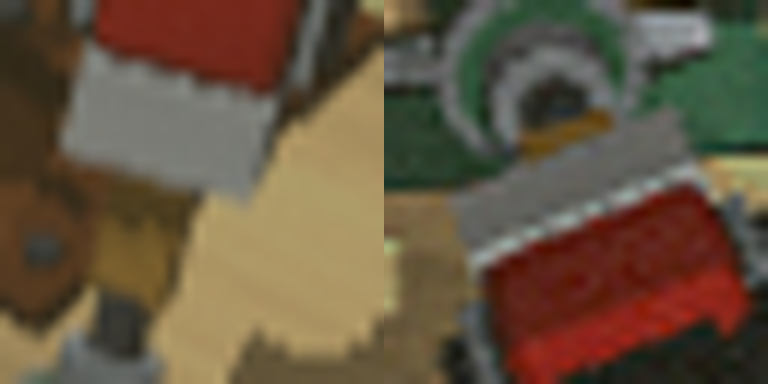

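```bash
cat > ov2.py <<'E'
from tp import *
import sys
o=np.array([445.5,-173.5,190.6]);boff={"scene":(-.36,-.1),"top":(-.29,-.2)};psi=float(sys.argv[2]) if len(sys.argv)>2 else .29
out=[]
for n,(x0,y0) in(("scene",(240,142)),("top",(288,200))):
    k=sys.argv[1];im=cv2.imread(f"pics/{n}{k}.png");f=16
    c=cv2.resize(im[y0:y0+24,x0:x0+24],None,fx=f,fy=f,interpolation=cv2.INTER_CUBIC)
    c=cv2.convertScaleAbs(c,alpha=1.6)
    L=((proj(n,o+P0@Rstem(psi).T)+boff[n]-[x0,y0]+.5)*f).astype(np.int32)
    cv2.polylines(c,[L[:15]],True,(255,255,0),1);cv2.polylines(c,[L[15:]],True,(0,255,0),1)
    out.append(c)
cv2.imwrite("pics/ov2.png",np.hstack(out))
E
python3 ov2.py 0
```

```text
(no output)
```

View pics/ov2.png

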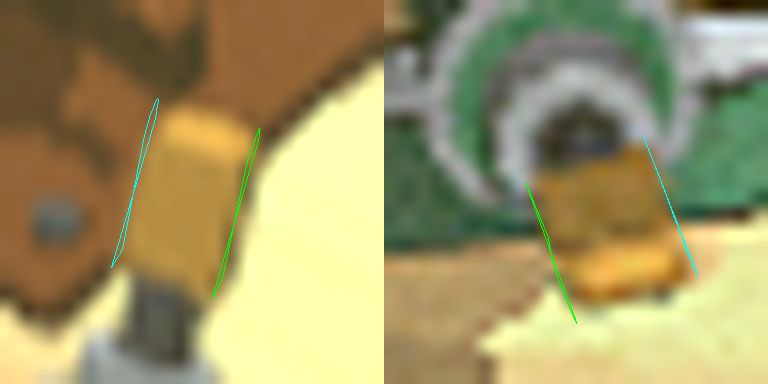

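```bash
cat > ov3.py <<'E'
from tp import *
import sys
o=np.array([445.5,-173.5,190.6]);boff={"scene":(-.24,-.1),"top":(-.14,-.2)}
k,dx,dz=sys.argv[1],float(sys.argv[2]),float(sys.argv[3]);roll=float(sys.argv[4])
P=np.array([float(v) for v in sys.argv[5:8]]);q=[float(v) for v in sys.argv[8:12]]
R=Ro.from_quat(np.r_[q[1:],q[0]]).as_matrix()
c_,s_=np.cos(roll),np.sin(roll);Ry=np.array([[c_,0,s_],[0,1,0],[-s_,0,c_]])
B=np.array([[a,y,c] for y in(27.7,-.3) for a,c in((-19,-27),(19,-27),(19,27),(-19,27))])@Ry.T+[dx,0,dz]
S=np.array([[a,27.7,c] for a,c in((-7.5,-12.5),(7.5,-12.5),(7.5,12.5),(-7.5,12.5))])@Ry.T+[dx,0,dz]
out=[]
for n,(x0,y0) in(("scene",(240,135)),("top",(286,200))):
    im=cv2.imread(f"pics/{n}_{k}.png");f=12
    c=cv2.resize(im[y0:y0+32,x0:x0+32],None,fx=f,fy=f,interpolation=cv2.INTER_CUBIC)
    c=cv2.convertScaleAbs(c,alpha=1.6)
    T=lambda X:((X-[x0,y0]+.5)*f).astype(np.int32)
    L=T(proj(n,o+P0@Rstem(.29).T)+boff[n])
    cv2.polylines(c,[cv2.convexHull(L)],True,(0,255,0),1)
    K=T(proj(n,P+B@R.T))
    cv2.polylines(c,[K[:4]],True,(255,255,0),1);cv2.polylines(c,[T(proj(n,P+S@R.T))],True,(0,0,255),1)
    for a in(0,3):cv2.line(c,tuple(map(int,K[a])),tuple(map(int,K[a+4])),(255,255,0),1)
    out.append(c)
cv2.imwrite("pics/ov3.png",np.hstack(out))
E
python3 ov3.py c 3.4 0.5 0 432.6 -173.3 221.3 -0.331 -0.034 -0.649 0.684
```

```text
(no output)
```

View pics/ov3.png

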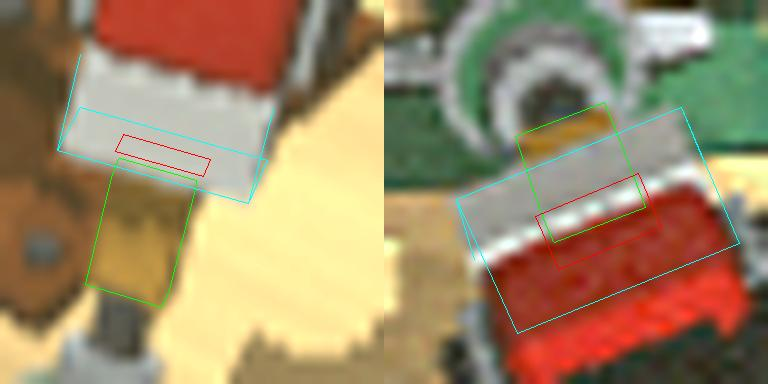

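```bash
python3 -m inch '[-0.04,0.3,0.08,0,0,0, -0.04,0.3,0.08,0,0,0, -0.04,0.5,0.08,0,0,0, -0.04,0.7,0.08,0,0,0, -0.04,0.7,0.08,0,0,0]' 1 60; python3 st.py
```

```text
time_s: 8.75
eef_pos: [436.7, -173.3, 215.2]
ee_rot: [-0.331, -0.034, -0.649, 0.684]
force: [-0.4, 0.1, -1.7]
grip_width: 0.627
rel tip [ -3.51 -25.1   -0.08] F tool [ 1.06  1.31 -0.47] T tool [-0.12 -0.04 -0.35] t 8.75
```

```bash
python3 -m inch '[0,0.15,0,0,0,0, 0,0.3,0,0,0,0, 0,0.4,0,0,0,0, 0,0.4,0,0,0,0]' 1 60; python3 st.py;python3 -m inch '[0,0.15,0,0,0,0, 0,0.3,0,0,0,0, 0,0.4,0,0,0,0, 0,0.4,0,0,0,0]' 1 60; python3 st.py
```

```text
time_s: 9.08
eef_pos: [438.6, -173.3, 212.0]
ee_rot: [-0.331, -0.034, -0.649, 0.684]
force: [-2.4, -1.2, 0.0]
grip_width: 0.626
rel tip [ -3.54 -21.4    0.2 ] F tool [ 2.39 -1.31  0.16] T tool [-0.12  0.02 -0.66] t 9.08
time_s: 9.42
eef_pos: [440.7, -173.0, 208.5]
ee_rot: [-0.331, -0.034, -0.649, 0.684]
force: [-3.2, -0.7, 0.7]
grip_width: 0.625
rel tip [ -3.59 -17.32   0.16] F tool [ 2.48 -2.22 -0.5 ] T tool [-0.08  0.02 -0.67] t 9.42
```

```bash
python3 look.py d; python3 ov3.py d 3.4 0.5 0 440.7 -173.0 208.5 -0.331 -0.034 -0.649 0.684
```

```text
t 9.42 shift cm [ 0.358 -3.268 -0.016] rot [-0.0001  0.0256 -0.0001] ang 0.026 joints [-0.86  0.02  2.01  0.57  0.89 -0.05]
```

View pics/ov3.png

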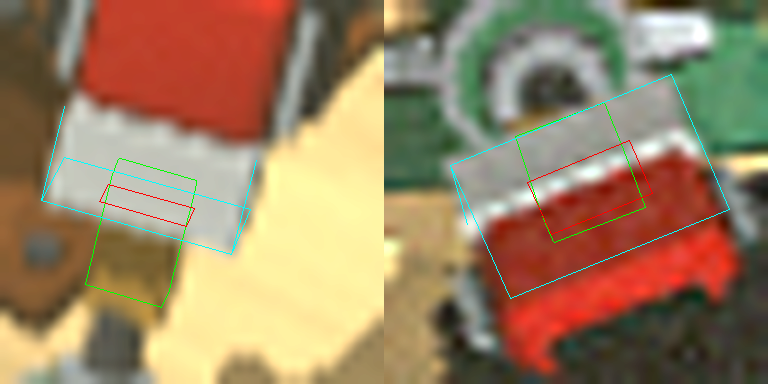

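View pics/look_d.png

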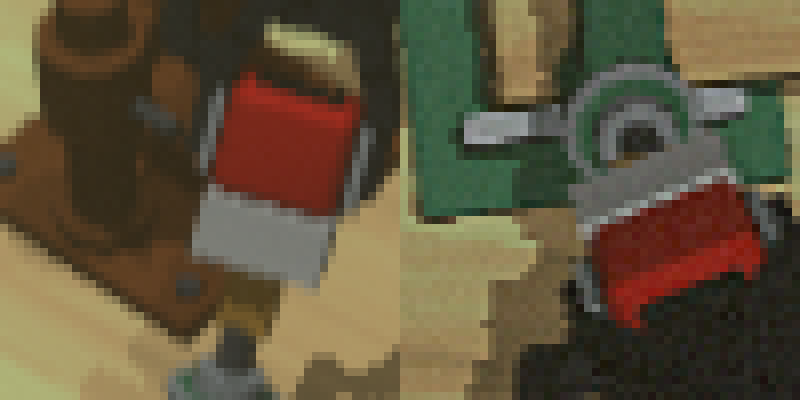

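```bash
python3 - <<'E'
import cv2,numpy as np
o=[]
for k in"ad":
    s=cv2.imread(f"pics/scene_{k}.png");o.append(cv2.convertScaleAbs(cv2.resize(s[145:175,238:262],None,fx=16,fy=16,interpolation=cv2.INTER_CUBIC),alpha=1.6))
cv2.imwrite("pics/cmp.png",np.hstack(o))
E
```

```text
(no output)
```

View pics/cmp.png

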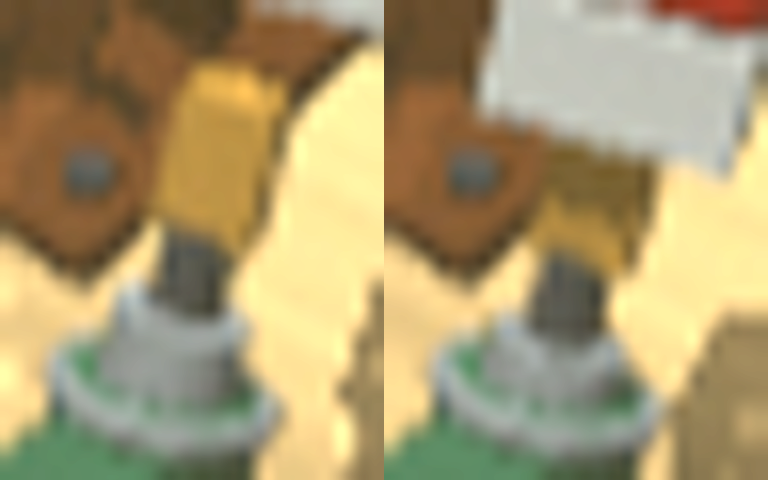

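```bash
python3 -m inch '[0.05,0,0,0,0,0, 0.1,0,0,0,0,0, 0.1,0,0,0,0,0]' 1 60; python3 st.py;python3 -m inch '[0.05,0,0,0,0,0, 0.1,0,0,0,0,0, 0.1,0,0,0,0,0]' 1 60; python3 st.py
```

```text
time_s: 9.77
eef_pos: [439.7, -173.5, 208.2]
ee_rot: [-0.331, -0.034, -0.649, 0.684]
force: [-2.7, -0.6, 0.2]
grip_width: 0.623
rel tip [ -2.51 -17.48   0.15] F tool [ 2.3  -1.55 -0.46] T tool [-0.1  -0.03 -0.67] t 9.77
time_s: 10.02
eef_pos: [439.0, -173.8, 207.7]
ee_rot: [-0.331, -0.034, -0.649, 0.684]
force: [-2.3, 0.5, 0.1]
grip_width: 0.628
rel tip [ -1.65 -17.48   0.1 ] F tool [ 1.59 -1.2  -1.32] T tool [-0.12 -0.03 -0.57] t 10.02
```

```bash
python3 -m inch '[0.05,0,0,0,0,0, 0.1,0,0,0,0,0, 0.1,0,0,0,0,0]' 1 60; python3 st.py;python3 -m inch '[0.05,0,0,0,0,0, 0.1,0,0,0,0,0, 0.1,0,0,0,0,0]' 1 60; python3 st.py; python3 look.py e; python3 - <<'E'
import cv2,numpy as np
o=[]
for k in"de":
    s=cv2.imread(f"pics/scene_{k}.png");o.append(cv2.convertScaleAbs(cv2.resize(s[145:175,238:262],None,fx=16,fy=16,interpolation=cv2.INTER_CUBIC),alpha=1.6))
cv2.imwrite("pics/cmp2.png",np.hstack(o))
E
```

```text
time_s: 10.27
eef_pos: [438.3, -174.2, 207.2]
ee_rot: [-0.331, -0.034, -0.649, 0.684]
force: [0.6, -0.2, -1.8]
grip_width: 0.627
rel tip [ -0.63 -17.43   0.08] F tool [0.46 1.83 0.1 ] T tool [-0.11 -0.02 -0.42] t 10.27
time_s: 10.52
eef_pos: [437.7, -174.5, 206.9]
ee_rot: [-0.331, -0.034, -0.649, 0.684]
force: [2.0, 2.0, -0.6]
grip_width: 0.626
rel tip [  0.11 -17.45   0.07] F tool [-2.13  1.66 -1.12] T tool [-0.13  0.03  0.28] t 10.52
t 10.52 shift cm [-0.015 -3.255 -0.007] rot [ 0.0001  0.0253 -0.0009] ang 0.025 joints [-0.87  0.02  2.02  0.57  0.89 -0.06]
```

View pics/cmp2.png

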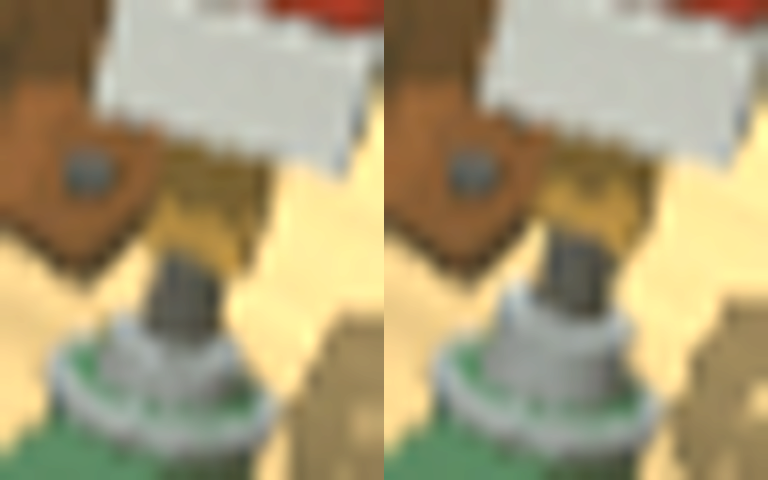

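It snapped into the slot: the foot sprang back up and the axial force vanished. I re-centre sideways and push on.

```bash
python3 -m inch '[-0.06,0.1,0,0,0,0, -0.06,0.3,0,0,0,0, -0.06,0.5,0,0,0,0, -0.06,0.5,0,0,0,0]' 1 60; python3 st.py;python3 -m inch '[0,0.2,0,0,0,0, 0,0.4,0,0,0,0, 0,0.5,0,0,0,0, 0,0.5,0,0,0,0]' 1 60; python3 st.py
```

```text
time_s: 10.95
eef_pos: [440.6, -174.1, 202.5]
ee_rot: [-0.331, -0.034, -0.649, 0.684]
force: [3.3, 1.1, -0.4]
grip_width: 0.625
rel tip [ -0.24 -12.16   0.12] F tool [-2.78  2.07  0.23] T tool [0.01 0.03 0.09] t 10.95
time_s: 11.28
eef_pos: [443.0, -173.7, 198.2]
ee_rot: [-0.331, -0.034, -0.649, 0.684]
force: [2.8, -0.2, -0.9]
grip_width: 0.629
rel tip [-0.26 -7.28  0.09] F tool [-1.67  2.1   1.11] T tool [-0.04  0.07  0.21] t 11.28
```

```bash
python3 -m inch '[-0.04,0.1,0,0,0,0, -0.04,0.3,0,0,0,0, -0.04,0.4,0,0,0,0, -0.04,0.4,0,0,0,0]' 1 60; python3 st.py;python3 -m inch '[-0.03,0.1,0,0,0,0, -0.03,0.2,0,0,0,0, -0.03,0.3,0,0,0,0, -0.03,0.3,0,0,0,0]' 1 60; python3 st.py; python3 look.py f
```

```text
time_s: 11.62
eef_pos: [445.2, -173.3, 194.8]
ee_rot: [-0.331, -0.034, -0.649, 0.684]
force: [1.7, 1.0, -1.0]
grip_width: 0.624
rel tip [-0.49 -3.21  0.02] F tool [-1.27  1.83 -0.38] T tool [-0.05 -0.   -0.19] t 11.62
time_s: 11.95
eef_pos: [446.9, -173.1, 192.4]
ee_rot: [-0.331, -0.034, -0.649, 0.684]
force: [-0.6, -1.9, -2.2]
grip_width: 0.629
rel tip [-0.75 -0.27  0.07] F tool [2.27 1.52 1.14] T tool [-0.06  0.01 -0.65] t 11.95
t 11.95 shift cm [ 0.076 -4.973 -0.008] rot [0.0001 0.0256 0.0002] ang 0.026 joints [-0.85  0.05  2.02  0.59  0.84 -0.07]
```

View pics/look_f.png

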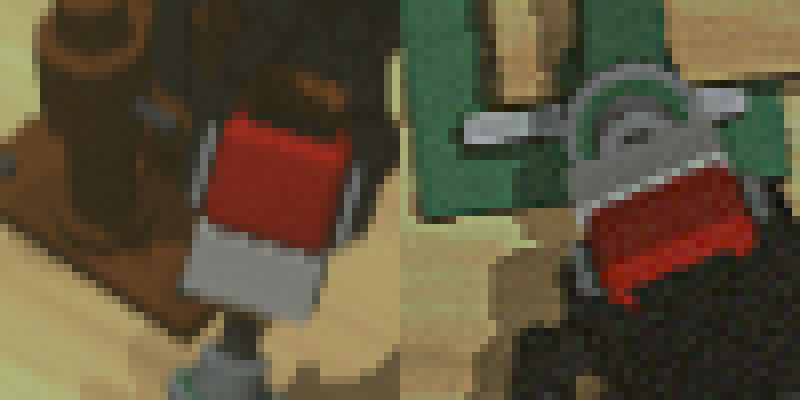

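```bash
python3 -m inch '[0.03,0.1,0,0,0,0, 0.03,0.2,0,0,0,0, 0.03,0.2,0,0,0,0]' 1 60; python3 st.py;python3 -m inch '[0,0.1,0,0,0,0, 0,0.2,0,0,0,0, 0,0.2,0,0,0,0]' 1 60; python3 st.py
```

```text
time_s: 12.3
eef_pos: [447.8, -173.1, 190.8]
ee_rot: [-0.331, -0.034, -0.649, 0.684]
force: [-0.0, -1.6, -0.6]
grip_width: 0.626
rel tip [-0.66  1.6   0.17] F tool [0.98 0.44 1.36] T tool [-0.05 -0.01 -0.55] t 12.3
time_s: 12.55
eef_pos: [448.8, -173.0, 189.0]
ee_rot: [-0.331, -0.034, -0.649, 0.684]
force: [-2.3, 0.1, 1.5]
grip_width: 0.625
rel tip [-0.67  3.61  0.18] F tool [ 1.06 -2.4  -0.75] T tool [-0.07  0.07 -0.55] t 12.55
```

```bash
python3 -m inch '[0,0.1,0,0,0,0, 0,0.2,0,0,0,0, 0,0.3,0,0,0,0, 0,0.3,0,0,0,0]' 1 60; python3 st.py;python3 -m inch '[0,0.1,0,0,0,0, 0,0.2,0,0,0,0, 0,0.2,0,0,0,0]' 1 60; python3 st.py; python3 look.py g;python3 - <<'E'
import cv2,numpy as np
o=[]
for k in"eg":
    s=cv2.imread(f"pics/scene_{k}.png");o.append(cv2.convertScaleAbs(cv2.resize(s[145:175,238:262],None,fx=16,fy=16,interpolation=cv2.INTER_CUBIC),alpha=1.6))
cv2.imwrite("pics/cmp3.png",np.hstack(o))
E
```

```text
time_s: 12.88
eef_pos: [450.3, -172.8, 186.4]
ee_rot: [-0.331, -0.034, -0.649, 0.684]
force: [-2.1, -1.3, 0.1]
grip_width: 0.623
rel tip [-0.66  6.64  0.19] F tool [ 2.11 -1.15  0.35] T tool [-0.05 -0.02 -0.55] t 12.88
time_s: 13.13
eef_pos: [451.3, -172.7, 184.7]
ee_rot: [-0.331, -0.034, -0.649, 0.684]
force: [-3.5, -0.6, 0.9]
grip_width: 0.628
rel tip [-0.66  8.64  0.18] F tool [ 2.54 -2.57 -0.64] T tool [-0.05  0.01 -0.49] t 13.13
t 13.13 shift cm [ 0.065 -5.864 -0.017] rot [-0.0002  0.0255 -0.0003] ang 0.026 joints [-0.84  0.07  2.02  0.6   0.82 -0.07]
```

View pics/cmp3.png

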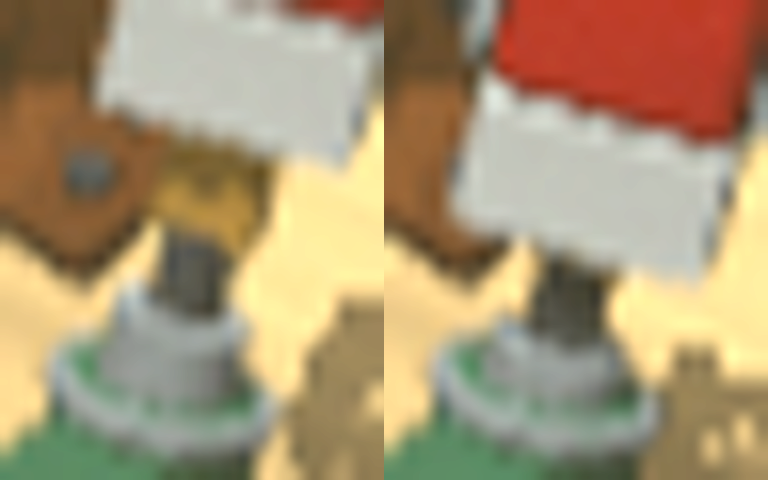

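```bash
python3 -m inch '[0.02,0.1,0,0,0,0, 0.02,0.2,0,0,0,0, 0.02,0.2,0,0,0,0]' 1 60; python3 st.py;python3 -m inch '[0.02,0.1,0,0,0,0, 0.02,0.15,0,0,0,0, 0.02,0.15,0,0,0,0]' 1 60; python3 st.py
```

```text
time_s: 13.48
eef_pos: [452.2, -172.6, 183.1]
ee_rot: [-0.331, -0.034, -0.649, 0.684]
force: [-4.0, 0.4, 4.2]
grip_width: 0.627
rel tip [-0.61 10.44  0.25] F tool [ 0.97 -5.61 -1.24] T tool [-0.21  0.02 -0.42] t 13.48
time_s: 13.73
eef_pos: [452.8, -172.6, 182.1]
ee_rot: [-0.331, -0.034, -0.649, 0.684]
force: [-7.4, 1.3, 9.0]
grip_width: 0.623
rel tip [-0.62 11.59  0.33] F tool [  0.94 -11.45  -2.66] T tool [-0.46  0.05 -0.41] t 13.73
```

```bash
python3 -m inch '[0,0.1,0,0,0,0, 0,0.15,0,0,0,0, 0,0.15,0,0,0,0]' 1 60; python3 st.py
```

```text
time_s: 13.98
eef_pos: [453.5, -172.6, 180.8]
ee_rot: [-0.331, -0.034, -0.649, 0.684]
force: [-7.9, 0.4, 10.8]
grip_width: 0.626
rel tip [-0.61 13.05  0.34] F tool [  0.86 -13.24  -1.7 ] T tool [-0.55  0.01 -0.46] t 13.98
```

I pressed slightly past the first stop and the punch may have just begun to move. I back off about 2 mm to 6–8 N and rest there.

```bash
python3 -m inch '[0,-0.1,0,0,0,0, 0,-0.22,0,0,0,0, 0,-0.22,0,0,0,0]' 1 60; python3 st.py
```

```text
time_s: 14.23
eef_pos: [452.4, -172.7, 182.8]
ee_rot: [-0.331, -0.034, -0.649, 0.684]
force: [-7.6, -0.3, 9.0]
grip_width: 0.627
rel tip [-0.62 10.77  0.34] F tool [  1.79 -11.58  -1.25] T tool [-0.45  0.09 -0.43] t 14.23
```

```bash
python3 -m inch '[0,-0.08,0,0,0,0, 0,-0.08,0,0,0,0, 0,-0.08,0,0,0,0]' 1 60; python3 st.py
```

```text
time_s: 14.48
eef_pos: [452.0, -172.7, 183.0]
ee_rot: [-0.331, -0.034, -0.649, 0.684]
force: [-1.9, 0.5, 5.2]
grip_width: 0.623
rel tip [-0.47 10.43  0.24] F tool [-1.18 -5.45 -0.34] T tool [-0.15  0.03 -0.04] t 14.48
```

```bash
python3 -m inch '[0,0,0,0,0,0, 0,0,0,0,0,0, 0,0,0,0,0,0, 0,0,0,0,0,0, 0,0,0,0,0,0, 0,0,0,0,0,0]' 1 60; python3 st.py; python3 -m inch '[0,0,0,0,0,0, 0,0,0,0,0,0, 0,0,0,0,0,0, 0,0,0,0,0,0, 0,0,0,0,0,0, 0,0,0,0,0,0]' 1 60; python3 st.py; python3 look.py h
```

```text
time_s: 14.98
eef_pos: [452.0, -172.7, 183.0]
ee_rot: [-0.331, -0.034, -0.649, 0.684]
force: [-1.4, 0.7, 5.6]
grip_width: 0.629
rel tip [-0.43 10.45  0.24] F tool [-1.81 -5.48 -0.31] T tool [-0.17 -0.04  0.02] t 14.98
time_s: 15.48
eef_pos: [452.0, -172.7, 183.0]
ee_rot: [-0.331, -0.034, -0.649, 0.684]
force: [-2.3, -0.2, 5.0]
grip_width: 0.626
rel tip [-0.43 10.44  0.25] F tool [-0.49 -5.48  0.12] T tool [-0.22  0.03 -0.08] t 15.48
t 15.48 shift cm [ 0.04  -6.044 -0.023] rot [-0.0003  0.0257 -0.0006] ang 0.026 joints [-0.84  0.08  2.02  0.6   0.82 -0.08]
```

View pics/look_h.png

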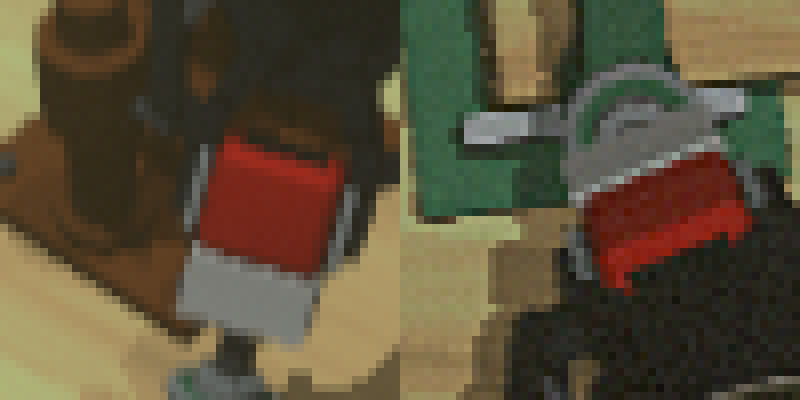

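Holding a steady ~7 N at the first stop for over 1 s. Now I press through to the second stop.

```bash
python3 -m inch '[0,0.15,0,0,0,0, 0,0.35,0,0,0,0, 0,0.55,0,0,0,0, 0,0.75,0,0,0,0, 0,0.9,0,0,0,0, 0,0.9,0,0,0,0]' 1 60; python3 st.py
```

```text
time_s: 16.08
eef_pos: [456.5, -172.2, 175.6]
ee_rot: [-0.331, -0.034, -0.649, 0.684]
force: [-8.5, 1.6, 13.8]
grip_width: 0.624
rel tip [-0.57 19.15  0.38] F tool [ -0.58 -16.13  -2.54] T tool [-0.58  0.07 -0.24] t 16.08
```

```bash
python3 -m inch '[0,0.15,0,0,0,0, 0,0.25,0,0,0,0, 0,0.25,0,0,0,0]' 1 60; python3 st.py;
```

```text
time_s: 16.33
eef_pos: [457.7, -172.1, 173.5]
ee_rot: [-0.331, -0.034, -0.649, 0.684]
force: [-9.9, 1.7, 12.5]
grip_width: 0.628
rel tip [-0.59 21.56  0.38] F tool [  1.06 -15.67  -3.44] T tool [-0.59  0.08 -0.27] t 16.33
```

```bash
python3 -m inch '[0,0.08,0,0,0,0, 0,0.12,0,0,0,0, 0,0.12,0,0,0,0]' 1 60; python3 st.py;
```

```text
time_s: 16.58
eef_pos: [458.3, -172.0, 172.5]
ee_rot: [-0.331, -0.034, -0.649, 0.684]
force: [-10.1, 1.5, 13.7]
grip_width: 0.626
rel tip [-0.59 22.67  0.37] F tool [  0.75 -16.82  -3.06] T tool [-0.62  0.05 -0.31] t 16.58
```

```bash
python3 -m inch '[0,0.08,0,0,0,0, 0,0.12,0,0,0,0, 0,0.12,0,0,0,0]' 1 60; python3 st.py;
```

```text
time_s: 16.83
eef_pos: [458.8, -172.1, 172.0]
ee_rot: [-0.331, -0.033, -0.648, 0.685]
force: [-17.4, 0.6, 21.8]
grip_width: 0.627
rel tip [-0.72 23.35  0.52] F tool [  2.94 -27.46  -3.84] T tool [-1.02  0.04 -0.67] t 16.83
```

The second stop is reached, with the force jumping to about 27 N while the travel stalls. I hold briefly.

```bash
python3 -m inch '[0,0,0,0,0,0, 0,0,0,0,0,0, 0,0,0,0,0,0, 0,0,0,0,0,0, 0,0,0,0,0,0]' 1 60; python3 st.py; python3 look.py i
```

```text
time_s: 17.25
eef_pos: [458.7, -172.1, 172.0]
ee_rot: [-0.331, -0.034, -0.648, 0.685]
force: [-16.3, 2.7, 21.9]
grip_width: 0.627
rel tip [-0.71 23.32  0.51] F tool [  1.13 -26.86  -5.27] T tool [-1.02  0.09 -0.65] t 17.25
t 17.25 shift cm [ 0.067 -7.332 -0.045] rot [-0.0013  0.0271 -0.0008] ang 0.027 joints [-0.82  0.11  2.02  0.61  0.78 -0.09]
```

View pics/look_i.png

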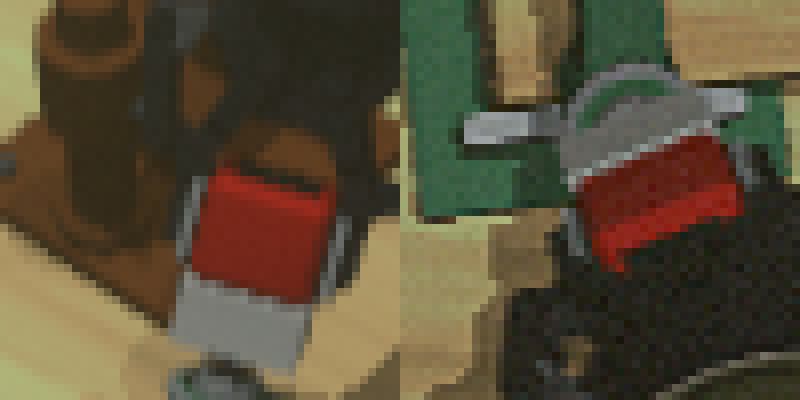

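```bash
python3 -m inch '[0,-0.2,0,0,0,0, 0,-0.5,0,0,0,0, 0,-0.8,0,0,0,0, 0,-1.1,0,0,0,0, 0,-1.4,0,0,0,0, 0,-1.6,0,0,0,0, 0,-1.6,0,0,0,0, 0,-1.6,0,0,0,0]' 1 60; python3 st.py; python3 -m inch '[0,-0.15,0,0,0,0, 0,-0.3,0,0,0,0, 0,-0.45,0,0,0,0, 0,-0.53,0,0,0,0, 0,-0.53,0,0,0,0, 0,-0.53,0,0,0,0]' 1 60; python3 st.py; python3 look.py j
```

```text
time_s: 18.02
eef_pos: [451.0, -172.8, 184.6]
ee_rot: [-0.331, -0.034, -0.649, 0.684]
force: [-0.1, 0.6, 2.8]
grip_width: 0.628
rel tip [-0.34  8.52  0.18] F tool [-1.53 -2.43 -0.15] T tool [-0.08 -0.05  0.18] t 18.02
time_s: 18.52
eef_pos: [448.2, -173.1, 189.3]
ee_rot: [-0.331, -0.034, -0.649, 0.684]
force: [1.0, 0.5, 2.2]
grip_width: 0.628
rel tip [-0.29  3.09  0.16] F tool [-2.01 -1.37  0.23] T tool [-0.02  0.05  0.3 ] t 18.52
t 18.52 shift cm [ 0.027 -5.309 -0.015] rot [-0.0002  0.0256 -0.0004] ang 0.026 joints [-0.85  0.06  2.02  0.59  0.84 -0.07]
```

View pics/look_j.png

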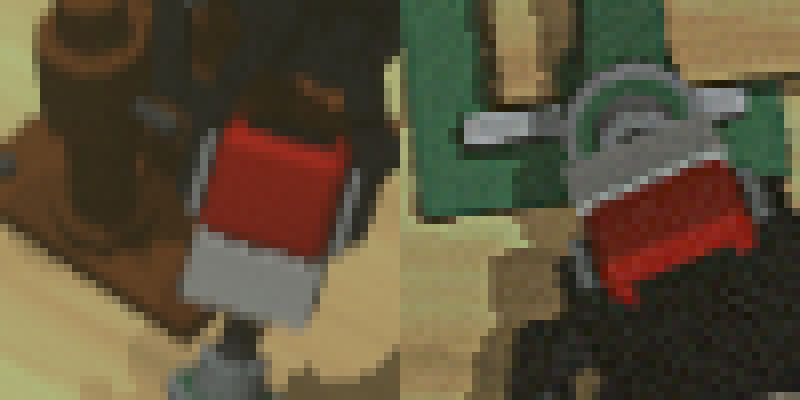

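```bash
python3 -m inch '[-0.02,-0.08,0,0,0,0, -0.02,-0.08,0,0,0,0, -0.02,-0.08,0,0,0,0]' 1 60; python3 st.py; python3 -m inch '[0,0,0,0,0,0, 0,0,0,0,0,0, 0,0,0,0,0,0, 0,0,0,0,0,0, 0,0,0,0,0,0, 0,0,0,0,0,0]' -1; python3 st.py; python3 look.py k
```

```text
time_s: 18.87
eef_pos: [447.9, -173.1, 190.0]
ee_rot: [-0.331, -0.034, -0.649, 0.684]
force: [1.0, 1.3, 2.0]
grip_width: 0.626
rel tip [-0.38  2.34  0.13] F tool [-2.26 -1.22 -0.53] T tool [ 0.03 -0.01  0.11] t 18.87
time_s: 19.37
eef_pos: [447.9, -173.1, 189.9]
ee_rot: [-0.331, -0.034, -0.649, 0.684]
force: [-0.7, -0.1, -0.1]
grip_width: 1.003
rel tip [-0.37  2.36  0.09] F tool [ 0.63 -0.25 -0.15] T tool [-0.07 -0.01 -0.22] t 19.37
t 19.37 shift cm [ 0.037 -5.236 -0.009] rot [ 0.      0.0256 -0.0001] ang 0.026 joints [-0.85  0.06  2.02  0.59  0.84 -0.07]
```

View pics/look_k.png

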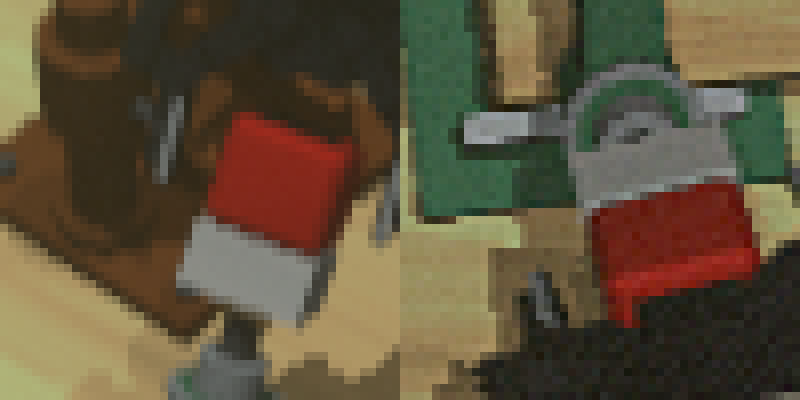

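```bash
python3 -m inch '[0,-1,0,0,0,0, 0,-3,0,0,0,0, 0,-6,0,0,0,0, 0,-9,0,0,0,0, 0,-12,0,0,0,0, 0,-12,0,0,0,0]' -1; python3 st.py; python3 -m inch '[0,-4,-4,0,0,0, 0,-8,-12,0,0,0, 0,-8,-16,0,0,0, 0,-8,-20,0,0,0, 0,-8,-20,0,0,0, 0,-8,-20,0,0,0, 0,-8,-20,0,0,0]' -1; python3 look.py l; python3 - <<'E'
import cv2
for n in("top","scene"):
    s=cv2.imread(f"pics/{n}_l.png");cv2.imwrite(f"pics/{n}_l2.png",cv2.resize(s[90:250,180:380],None,fx=4,fy=3.7,interpolation=cv2.INTER_CUBIC))
E
```

```text
time_s: 19.97
eef_pos: [387.9, -181.8, 298.4]
ee_rot: [-0.332, -0.034, -0.646, 0.687]
force: [0.1, 0.3, 0.8]
grip_width: 1.0
rel tip [  -1.76 -121.91    2.81] F tool [-0.57 -0.6  -0.09] T tool [-0.07  0.04 -0.21] t 19.97
time_s: 20.55
eef_pos: [271.3, -1.7, 332.4]
ee_rot: [-0.332, -0.033, -0.647, 0.685]
force: [-0.1, -0.7, 0.3]
grip_width: 0.999
t 20.55 shift cm [ 0.141 14.878 20.11 ] rot [-0.0033  0.0287 -0.0011] ang 0.029 joints [-1.05 -0.79  2.15  0.48  1.55  0.13]
```

View pics/top_l2.png

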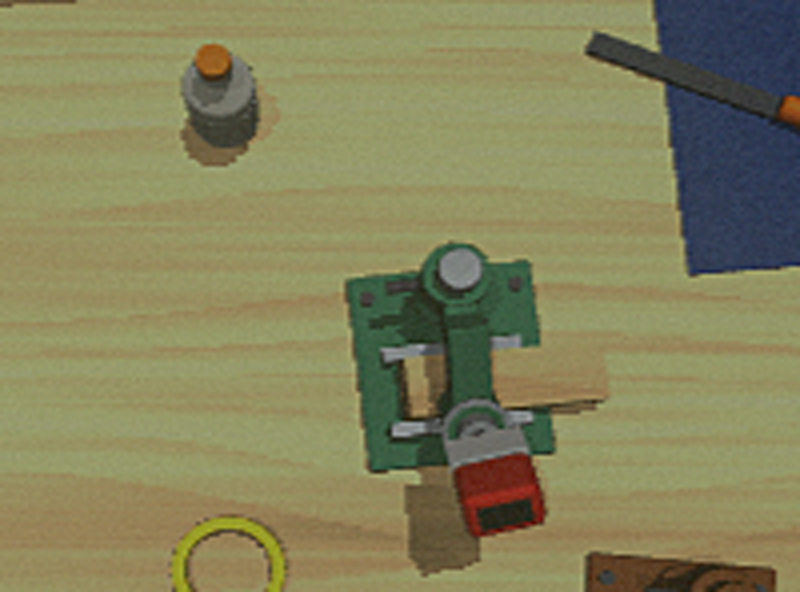

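View pics/scene_l2.png

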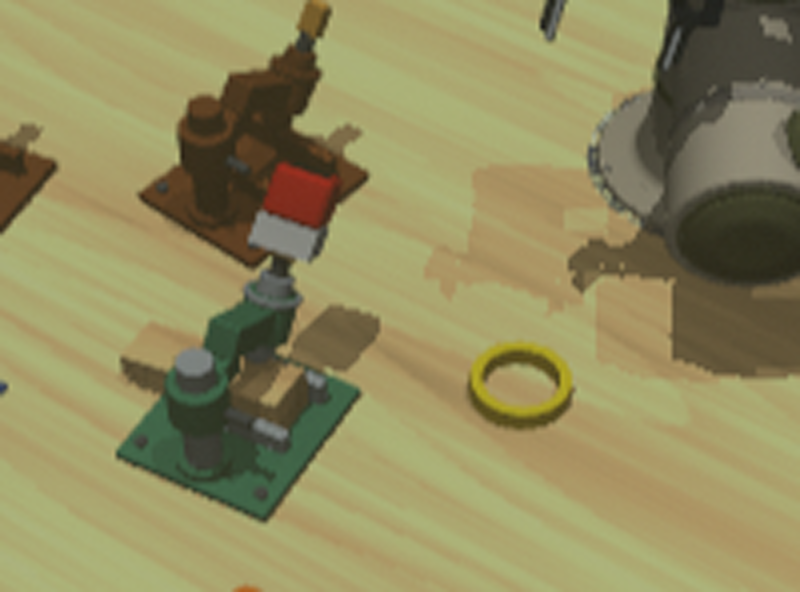

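View pics/look_l.png

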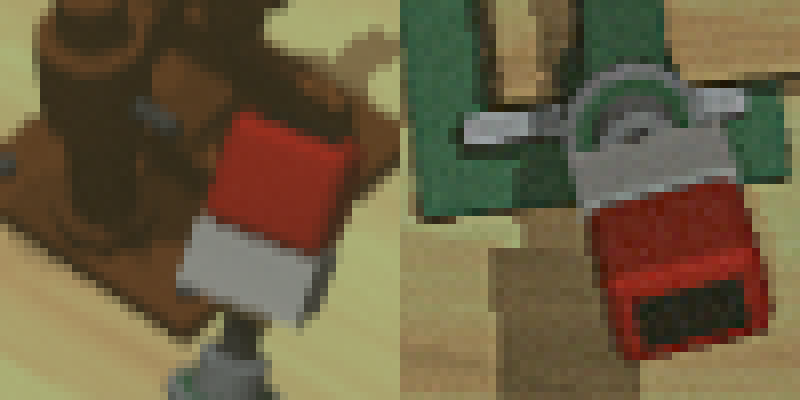

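```bash
python3 - <<'E'
import cv2,numpy as np
o=[]
for k in("0","_l"):
    s=cv2.imread(f"pics/scene{k}.png");o.append(cv2.convertScaleAbs(cv2.resize(s[145:175,238:262],None,fx=16,fy=16,interpolation=cv2.INTER_CUBIC),alpha=1.6))
cv2.imwrite("pics/cmp4.png",np.hstack(o))
from rig import ctrl
a=cv2.imread("pics/scene_l.png");im=ctrl.capture("scene")[:,:,::-1]
print(np.abs(a[120:175,220:270].astype(int)-im[120:175,220:270]).mean())
for p in("top",):
    A=cv2.imread(f"pics/{p}0.png").astype(np.float32);B=cv2.imread(f"pics/{p}_l.png").astype(np.float32)
    for nm,(x,y,w,h) in dict(board=(305,180,30,22),glue=(220,98,28,34),tape=(218,226,38,36),driver=(95,138,20,70)).items():
        print(nm,cv2.phaseCorrelate(cv2.cvtColor(A,6)[y:y+h,x:x+w],cv2.cvtColor(B,6)[y:y+h,x:x+w]))
E
```

```text
0.7324848484848485
board ((-0.009989433481731425, 0.11084749268536598), 0.985769686765141)
glue ((0.0423945783376638, -0.003856667296425087), 0.9805878886470089)
tape ((-0.05812989110827971, 0.06121460494754416), 0.9948808173338572)
driver ((-0.12713433431684074, 0.11775029405600179), 0.9614497211244372)
```

View pics/cmp4.png

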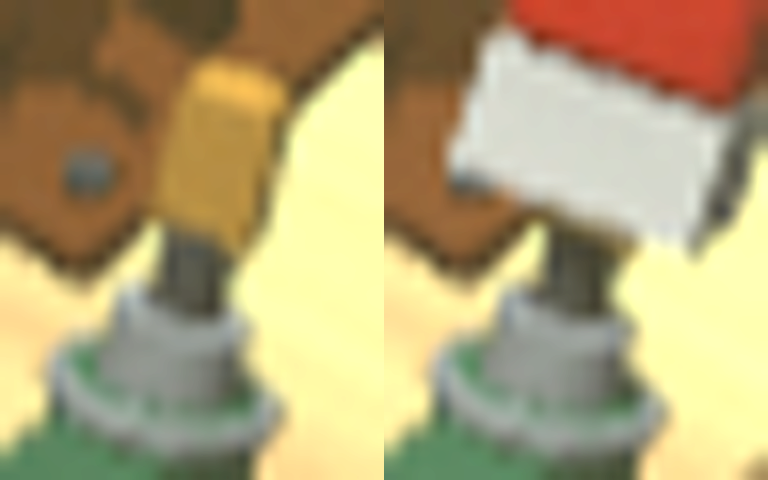

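```bash
python3 - <<'E'
from rig import ctrl
print(ctrl.finish_job())
E
```

```text
the job is handed in; nothing more can be done
None
```

I fitted the knob on the punch's blade, pressed it to both stops and let it come back up. I handed the job in with the robot's clock at about 20.6 s of the 48 s. `finish_job` reports no verdict, so what follows rests on my own checks.

**Fitting:** The wrist reached its range limit on the way, so I turned the tool half a turn; the slot fits either way round. My alignment from the pictures was off by about 3 mm sideways. The blade caught on the slot's rim and pushed the foot down about 6 mm, with about 4 N on the knob. A sideways search freed it and the knob slid home.

**First stop:** It came at about 8 mm of travel. I overshot it briefly, to about 15 N, so the punch may have just begun its second travel. I backed off to about 7 N and held steady for just over 1 s before going on.

**Second stop:** It came about 12 mm further, where the force jumped to about 27 N and the travel stalled. I held it for about 0.5 s, then eased the punch back up and released the knob.

**Last checks in the pictures:**
- The foot barrel is back at its starting height and the knob sits home on the blade, at rest. It turned a little with the blade when I let go.
- The board, glue bottle, tape roll and screwdriver moved less than about 0.2 pixel, which is under 1 mm.
- The arm is clear of everything.

I could not measure the punch joint or the foot's force on the board directly. For both stops I inferred them from the wrist force and the travel.

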